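# Pack the tea gift case

### The job

Pry the wooden gift case's lid up with the tea knife's blade through the thumb notch, open it wide, and lay the knife back on its slate. Stand every middle-sized tin (the ones that fit the slots snugly) upright in a slot of the case, pushed fully down, one to a slot, and then shut the lid. Leave the larger and smaller tins and the rest of the tea things where they are.

Things in the scene. Friction and masses are not known exactly. Their poses are not given: they have to be found in the camera images.
- case: fixed dark wooden gift case, brass corners: 96 mm deep (its x), 314 mm long (y), rim 92 mm high, walls 7 mm; 82 x 300 mm inside. Origin: centre of underside. Notched front faces its -x, hinge along +x. Inside floor 8 mm above the origin; on it a pale insert, top at 38 mm, with five cross slots down to the floor, each 66 mm (x) by 30 mm (y), 2 mm chamfer, at y = -108, -54, 0, 54, 108 mm.
- lid (a joint): angle of the case's flat lid (rad): 0 shut, 1.85 open at its stop. 96 mm deep, 314 mm long, 8 mm thick, flush with the walls, no handle; its underside lies on the rim; hinge line at x = 48 mm of the case, at rim height. Stiff hinge: it stays at whatever angle it is left; about 2 N at its front edge lifts it, about 1 N shuts it.
- notch (a point): middle of the thumb notch in the outer face of the front wall: an opening 50 mm wide and 10 mm high right under the lid, through the 7 mm wall; x = -48 mm, 87 mm above the case's origin. Fingers do not fit; the knife blade does, pointing along the case's +x.
- knife: tea knife, 190 mm, 0.09 kg. x points from handle to blade; origin on its underside. Pale wooden handle x = -97 to 7 mm, 24 mm wide (y), 16 mm high, centre at x = -45 mm; flat steel blade x = 7 to 85 mm, 14 mm wide, 3 mm thick, level, its middle 8 mm above the underside. Lies on the slate.
- slate: fixed dark grey slate slab, the knife's place: 240 mm (its x) x 100 mm (its y) x 6 mm thick; origin at the centre of its underside.
- slot1 (a point): centre of a slot of the case, on its floor (y = -108 mm of the case); axes as the case's.
- slot2 (a point): centre of a slot of the case, on its floor (y = -54 mm of the case); axes as the case's.
- slot3 (a point): centre of a slot of the case, on its floor (y = 0 mm of the case); axes as the case's.
- slot4 (a point): centre of a slot of the case, on its floor (y = 54 mm of the case); axes as the case's.
- slot5 (a point): centre of a slot of the case, on its floor (y = 108 mm of the case); axes as the case's.
- tin_a: middle-sized tea tin, wanted for the case: dark green flat tin with a thin brass seam and a paper label on both broad faces, 60 mm wide (its x) x 26 mm thick (its y) x 76 mm tall (its z); about 0.13 kg; starts standing upright; origin at the centre of its underside. May be absent.
- tin_b: middle-sized tea tin, wanted for the case: dark green flat tin with a thin brass seam and a paper label on both broad faces, 60 mm wide (its x) x 26 mm thick (its y) x 76 mm tall (its z); about 0.13 kg; starts standing upright; origin at the centre of its underside. May be absent.
- tin_c: middle-sized tea tin, wanted for the case: dark green flat tin with a thin brass seam and a paper label on both broad faces, 60 mm wide (its x) x 26 mm thick (its y) x 76 mm tall (its z); about 0.13 kg; starts standing upright; origin at the centre of its underside. May be absent.
- tin_d: middle-sized tea tin, wanted for the case: dark green flat tin with a thin brass seam and a paper label on both broad faces, 60 mm wide (its x) x 26 mm thick (its y) x 76 mm tall (its z); about 0.13 kg; starts standing upright; origin at the centre of its underside. May be absent.
- tin_e: middle-sized tea tin, wanted for the case: dark green flat tin with a thin brass seam and a paper label on both broad faces, 60 mm wide (its x) x 26 mm thick (its y) x 76 mm tall (its z); about 0.13 kg; starts standing upright; origin at the centre of its underside. May be absent.
- large_a: larger tin of the same pattern, wrong size: 72 mm wide (x) x 36 mm thick (y) x 92 mm tall (z), too thick for the slots and too tall for the lid; origin at the centre of its underside; to be left where it stands.
- large_b: larger tin of the same pattern, wrong size: 72 mm wide (x) x 36 mm thick (y) x 92 mm tall (z), too thick for the slots and too tall for the lid; origin at the centre of its underside; to be left where it stands.
- small_a: smaller tin of the same pattern, wrong size: 50 mm wide (x) x 19 mm thick (y) x 62 mm tall (z), loose in a slot; origin at the centre of its underside; to be left where it stands.
- coaster: round dark wooden coaster, 90 mm across, 8 mm thick, under a cup; bystander.
- cup_a: blue and white teacup on the coaster, 72 mm across, 48 mm high; bystander.
- cup_b: blue and white teacup, 72 mm across, 48 mm high; bystander.
- tape: yellow roll of packing tape standing on its flat side, 88 mm across, 45 mm high; bystander.
- teapot: brown clay teapot, 86 mm high, body 100 mm across, spout along its x, handle on the other side; bystander.
- saucer: white saucer, 110 mm across, 14 mm high; bystander.
Not all that is in view belongs to the job. Several things have the shape of the knife; the one meant has the colours described above. Leave any orange look-alike of the tin_e alone.

How it is judged:
By the outcome, as a careful person would: the job done as asked, in the order asked, and still so for the second after the job is handed in, with the robot touching nothing.
Of tin_a, tin_b, tin_c, tin_d, tin_e only 3 to 5 are there at a start; the rules pass over those that are not, and their reading is None.
At some moment in a run one of knife may be knocked a few centimetres aside while the robot is not near it.
Once in a run the grip may slacken for a moment while it holds something.
It also fails if it takes over 210 s, if anything falls off the work surface, if the arm or the gripper's body presses on something with over 40 N, if the wrist force passes 120 N, or if a joint passes its speed limit or range.

### The arm

A 6-joint arm with a two-finger parallel gripper is mounted at the origin on the work surface. World frame = base frame: x ahead of the robot, y to its left, z up, the work surface at z = 0. Lengths are in m, angles in degrees, forces in N, time in s.
With the tool pointing down it reaches from about 0.35 to 0.925 m from the base axis. Payload 6.4 kg.
Tool frame: the origin (TCP) lies at the very end of the fingers, on their centre line; the grasp point (between the pads) lies 19 mm behind it (grip_point_offset is the distance from the TCP to the grasp point, in m); x points along the fingers, z is the direction in which the jaws open and shut, and the axes are right-handed (so a half turn about x gives the same grasp; the last joint's range is limited). The gripper opens to 94 mm and grips with 3 to 60 N. Pads are 16 mm wide; open, the fingers measure 119 mm over their backs; the gripper's body (75 mm by 177 mm) begins 78 mm behind the grasp point.
Start: joints at [-78.73, 14.043, 89.255, -0, 76.702, -9.975], TCP at [0.236, -0.606, 0.205] pointing down, gripper open.
Joint ranges: [-179.41, 179.41], [-58.25, 129.5], [7.25, 145.43], [-54.29, 234.29], [11.92, 165.04], [-157.13, 157.13]. Speed limits (degrees/s): [147.25, 147.25, 180, 180, 180, 180].

### API

Orientations are given as a 3x3 rotation matrix whose columns are the frame's x, y, z axes.
In Python, from cell import get_obs, camera, get_calibration, finish_job, find_in, regions_of, spot_point, grip_point_offset gives the robot as it stands. The module is installed in compiled form; this text tells all that it offers.
- The arm moves only by the tool carry_out, never from a script. Its arguments are lists of equal length, an entry for each row: "gripper": the gripper's target within -1 to 1 (shut at 1, half-way at 0, fully open at -1); "dp": the shift along the tool's x, y, z in m, a list of three; "twist": the turn, a rotation vector about the tool's x, y, z in rad, a list of three. A call has 1 to 10 rows; each row shifts and turns the commanded pose from where the row before left it, along the tool's axes as they then stand; what a row does not reach is not made up. A row lasts 1/8 s, in which the tool goes at most 62.5 mm and 10.7 degrees, less where a joint would pass 70% of its speed; a pose out of reach is approached as far as the arm can. A call is refused whole if a number of a shift passes 0.0625 or a number of a turn 0.188, either way. A call with a gripper value outside its range is refused whole. The fingers move at their own pace and stop on an object; "grip_force" is the grip in N (left out, the last holds). Time passes only in rows, so rows that do not move let the fingers close. It gives the time, the measured TCP pose, the force and the opening at its end, in the units of the state.
- get_obs(): the state, without advancing time (a new reading comes with each control period).
- camera(name): name is "scene" or "top"; returns the picture (480x640x3 uint8, red, green, blue); there is no depth.
- get_calibration(name): a dict with "fovy" (degrees; the focal length in pixels is half the picture's height over the tangent of half this angle, whatever the lens; pixels are square), "cx", "cy" (the principal point, pixels), "R" (3x3) and "t" (3): a world point X has camera coordinates R X + t. Camera axes: x right, y down, z forward; pixel columns grow to the right and rows downward; lengths in m; the calibration is good to about 2 mm. A picture is of the moment at which its call begins. get_calibration takes no time and is no camera call.
- finish_job(): hands the job in, once; it reports no verdict.
Trained networks look in the newest picture that a camera, given by its name, has taken for a name from the list of things; names that differ only in an ending like _2 or _b are one class to them, and where a whole thing is asked for, a point or a joint stands for the part that bears it (a point fixed in the world has none). Each returns a list of dicts, best first, with "conf" (0 to 1); they miss things now and then, are a little off and sometimes report something else, mostly with a low value. They report only what shows in the picture. A call takes as long as a camera call. They do not tell look-alikes from the thing itself.
- find_in(camera, thing): "extent" ([left, top, right, bottom] in pixels, round what is visible of it).
- regions_of(camera, thing): "pixels" (480x640 bool, what is visible of it) and "extent" ([left, top, right, bottom] in pixels, round what is visible of it).
- spot_point(camera, thing): "position" ([column, row] in pixels: a listed point, or the origin of a listed thing).
The state is a dict: "clock": time; "joint_positions": joint angles; "qd": joint speeds; "joint_torque": joint torques, N m; "position": TCP position; "orientation": TCP orientation; "contact_force": force on the tool from outside, world axes, zero at the start; "moment": the same for the moment, N m; "gripper_width": finger opening in m.
Only numpy, scipy, OpenCV 4.12 (cv2) and the standard library are available. Lean on these libraries where they do the work, as an engineer would, in place of code of your own. Each camera call takes 0.05 s, during which the arm holds its last target.

## Working session

There is one attempt and no reset: what is moved stays moved. The work goes in short steps, Python scripts to look and compute and a tool call to move; the robot and the scene stay as the last step left them, time stands still between calls to the robot, and variables do not carry over. Pictures are saved under pics/ and viewed, and the job is handed in when it is done.

Besides the shell and the picture viewer there is one more tool, called after "Request:" as name(argument=value, ...), one argument or row to a line, values as JSON. carry_out: Moves the arm, as the interface text tells. Its arguments: {"type":"object","properties":{"gripper":{"type":"array","items":{"type":"number"}},"dp":{"type":"array","items":{"type":"array","items":{"type":"number"}}},"twist":{"type":"array","items":{"type":"array","items":{"type":"number"}}},"grip_force":{"type":"number"}},"required":["gripper","dp","twist"]}

```bash
ls; mkdir -p pics; python3 - <<'E'
from cell import *
import cv2
print(get_obs())
for n in("scene","top"):
    cv2.imwrite(f"pics/{n}0.png",camera(n)[:,:,::-1]); c=get_calibration(n); print(n,c)
print(grip_point_offset)
E
```

```text
pics
{'clock': 0.0, 'joint_positions': array([-7.87301313e+01,  1.40811795e+01,  8.93240726e+01, -3.32168421e-04,
        7.67023865e+01, -9.97553648e+00]), 'qd': array([-0.02703729, -0.06214999, -0.00830344, -0.04880948,  0.06373693,
        0.11314015]), 'joint_torque': array([ 2.33429804e-03, -4.15825617e+01, -3.14608455e+01,  6.85635069e-02,
        3.30839097e-02, -1.47926430e-04]), 'position': array([ 0.2354177 , -0.60522744,  0.20438605]), 'orientation': array([[-3.72678108e-04,  9.32036506e-01,  3.62364198e-01],
       [ 1.84132016e-03,  3.62364248e-01, -9.32034742e-01],
       [-9.99998235e-01,  3.19879557e-04, -1.85122283e-03]]), 'contact_force': array([-0.6987178 ,  0.64330599, -0.26289782]), 'moment': array([ 0.05469493,  0.02073951, -0.02296042]), 'gripper_width': 0.09423255919273157}
scene {'fovy': 42.61007106193487, 'cx': 320.9026027287782, 'cy': 245.48578940090718, 'R': array([[-0.87366104,  0.48648171, -0.00720724],
       [ 0.26846624,  0.4696723 , -0.8410314 ],
       [-0.40576135, -0.73671126, -0.5409383 ]]), 't': array([ 0.44246392, -0.04806452,  1.59711239])}
top {'fovy': 45.658791404039, 'cx': 314.8510273110529, 'cy': 236.21204472672534, 'R': array([[-0.00557232, -0.99978495,  0.01997494],
       [-0.99161782,  0.00294605, -0.12917207],
       [ 0.12908545, -0.02052729, -0.99142099]]), 't': array([-0.05039819,  0.49250517,  1.47101415])}
0.0188
```

View pics/scene0.png

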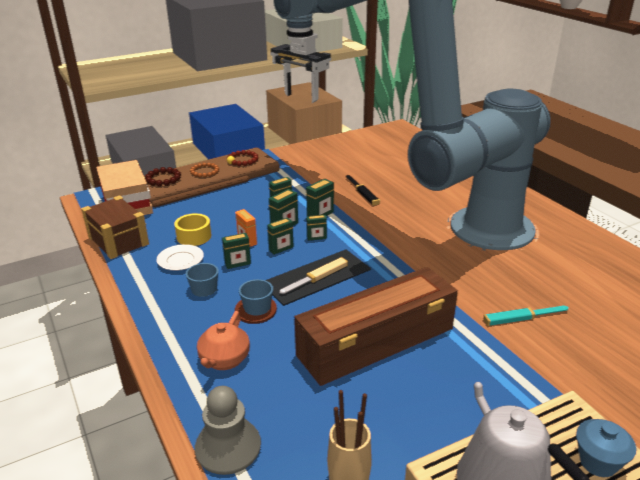

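View pics/top0.png

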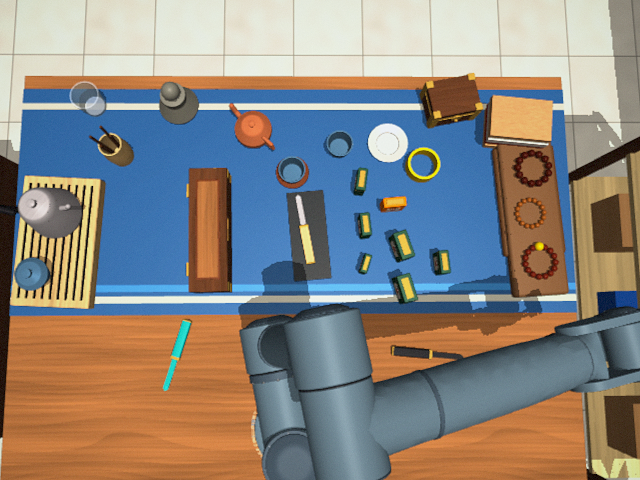

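```bash
cat > h.py <<'E'
import numpy as np, cv2
from cell import *
from scipy.optimize import least_squares
from scipy.spatial.transform import Rotation as Rot
C={n:get_calibration(n) for n in("scene","top")}
for c in C.values():
    c['f']=240/np.tan(np.radians(c['fovy']/2)); c['pos']=-c['R'].T@c['t']
def proj(n,X):
    c=C[n]; p=np.atleast_2d(X)@c['R'].T+c['t']
    return np.c_[c['cx']+c['f']*p[:,0]/p[:,2], c['cy']+c['f']*p[:,1]/p[:,2]]
def unproj(n,uv,z):
    c=C[n]; d=c['R'].T@np.array([(uv[0]-c['cx'])/c['f'],(uv[1]-c['cy'])/c['f'],1])
    s=(z-c['pos'][2])/d[2]; return c['pos']+s*d
def Rz(a): return Rot.from_euler('z',a).as_matrix()
def crop(n,box,s,fn,lines=(),img=None):
    im=(camera(n) if img is None else img)[:,:,::-1].copy()
    x0,y0,x1,y1=box
    im=cv2.resize(im[y0:y1,x0:x1],None,fx=s,fy=s,interpolation=cv2.INTER_CUBIC)
    for L in lines:
        p=((np.asarray(L)-[x0,y0]+.5)*s).astype(int)
        cv2.polylines(im,[p.reshape(-1,1,2)],False,(0,255,255),1)
    cv2.imwrite(fn,im)
def boxpts(x,y,a,sx,sy,z0,z1,ox=0,oy=0):
    P=np.array([[i*sx/2+ox,j*sy/2+oy] for i,j in((1,1),(-1,1),(-1,-1),(1,-1))])
    P=P@Rz(a)[:2,:2].T+[x,y]
    return np.vstack([np.c_[P,np.full(4,z0)],np.c_[P,np.full(4,z1)]])
def boxlines(n,B):
    p=proj(n,B); return [p[[0,1,2,3,0]],p[[4,5,6,7,4]]]+[p[[i,i+4]] for i in range(4)]
E
python3 - <<'E'
from h import *
print({n:C[n]['pos'] for n in C})
top=camera("top");sc=camera("scene")
for n in ["tin_a","large_a","small_a","knife","case","slate","teapot","cup_a","saucer","tape"]:
    for cam in("top","scene"):
        print(n,cam,[(np.round(d['extent']).astype(int).tolist(),round(d['conf'],2)) for d in find_in(cam,n)])
for n in ["notch","case","knife","slate"]:
    for cam in("top","scene"):
        print(n,cam,[(np.round(d['position'],1).tolist(),round(d['conf'],2)) for d in spot_point(cam,n)])
crop("top",(170,150,450,320),2.8,"pics/c1.png",img=top)
crop("scene",(200,170,480,380),2.8,"pics/c2.png",img=sc)
E
```

```text
{'scene': array([1.04751367, 0.98393465, 0.82670443]), 'top': array([ 0.29820955, -0.02164235,  1.52301891])}
tin_a top [([375, 193, 408, 210], 0.87), ([432, 253, 450, 277], 0.74), ([358, 214, 369, 237], 0.65), ([352, 168, 369, 196], 0.62), ([183, 166, 234, 295], 0.5)]
tin_a scene [([236, 210, 256, 247], 0.88), ([222, 232, 246, 268], 0.84), ([267, 218, 293, 256], 0.68), ([278, 257, 345, 293], 0.51)]
large_a top [([392, 274, 417, 306], 0.83), ([387, 229, 414, 261], 0.73)]
large_a scene [([305, 180, 336, 217], 0.93), ([266, 187, 300, 224], 0.82), ([267, 217, 294, 257], 0.73), ([294, 267, 455, 387], 0.16), ([222, 231, 250, 270], 0.15)]
small_a top [([357, 256, 371, 275], 0.65), ([352, 168, 369, 195], 0.56)]
small_a scene [([306, 215, 326, 241], 0.92), ([267, 246, 371, 304], 0.61), ([293, 265, 456, 390], 0.55)]
knife top [([163, 318, 194, 392], 0.96), ([296, 196, 315, 264], 0.83), ([388, 346, 461, 361], 0.57), ([185, 168, 235, 296], 0.56)]
knife scene [([279, 257, 347, 294], 0.88), ([344, 179, 383, 203], 0.81), ([484, 302, 569, 329], 0.67)]
case top [([183, 168, 235, 293], 0.82), ([278, 
[... 417 characters left out ...]
, 273, 317], 0.77)]
saucer top [([369, 119, 408, 165], 0.58)]
saucer scene [([154, 242, 202, 270], 0.84)]
tape top [([405, 148, 441, 183], 0.72)]
tape scene [([174, 216, 210, 247], 0.71), ([268, 246, 369, 306], 0.62), ([291, 268, 456, 348], 0.2)]
notch top [([228.7, 229.5], 0.81)]
notch scene [([363.3, 291.6], 0.68)]
case top [([214.1, 233.8], 0.81)]
case scene [([377.2, 341.0], 0.84), ([280.0, 247.3], 0.36)]
knife top [([428.8, 353.9], 0.75), ([176.3, 351.9], 0.67), ([305.0, 227.1], 0.56), ([211.8, 232.0], 0.56)]
knife scene [([529.3, 313.4], 0.82), ([360.0, 189.9], 0.61), ([310.9, 278.3], 0.59)]
slate top [([308.6, 234.2], 0.82), ([396.7, 243.8], 0.31)]
slate scene [([316.6, 272.7], 0.66)]
```

View pics/c1.png

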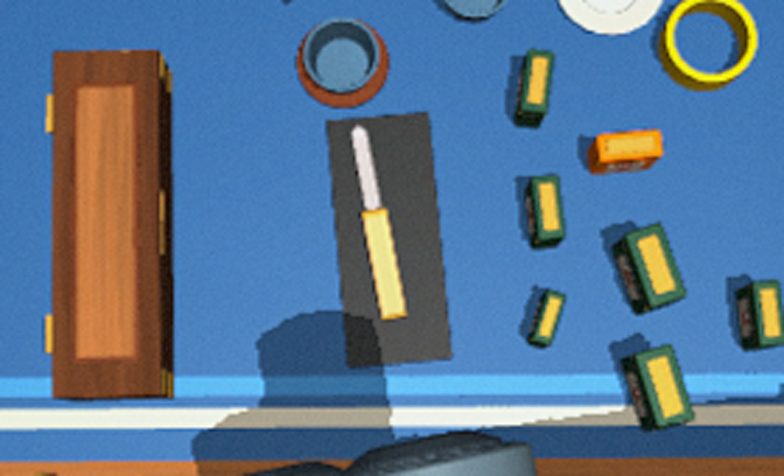

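View pics/c2.png

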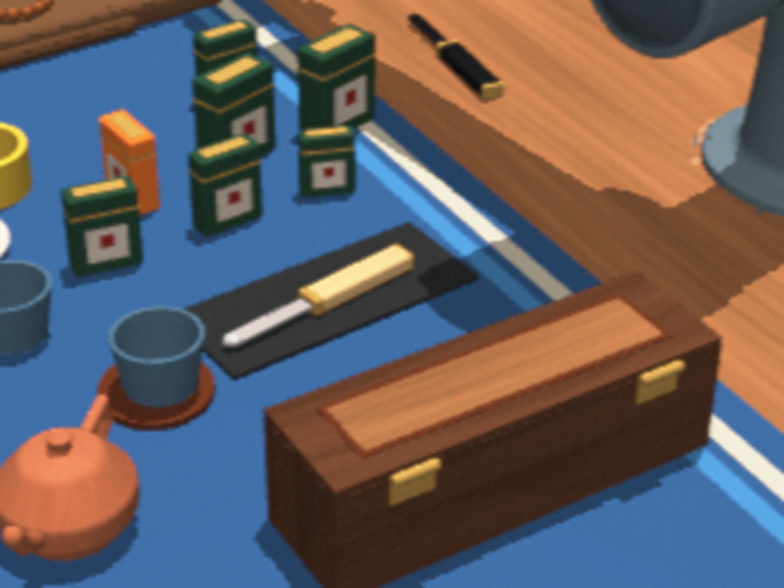

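```bash
cat > fit.py <<'E'
from h import *
from scipy.optimize import minimize
def hullmask(n,B,shift=4):
    m=np.zeros((480,640),np.uint8)
    h=cv2.convexHull(proj(n,B).astype(np.float32))
    cv2.fillConvexPoly(m,np.round(h*16).astype(np.int32),255,cv2.LINE_AA,4)
    return m/255.
def colmask(img,kind):
    hsv=cv2.cvtColor(img,cv2.COLOR_RGB2HSV); H,S,V=cv2.split(hsv)
    if kind=='tin': m=~((H>95)&(H<130)&(S>60))
    if kind=='orange': m=(H<20)&(S>150)
    if kind=='brown': m=((H<22)|(H>170))&(S>60)
    return m.astype(np.uint8)
def roi(ext,pad=6):
    m=np.zeros((480,640),bool); a=np.round(ext).astype(int)
    m[max(0,a[1]-pad):a[3]+pad,max(0,a[0]-pad):a[2]+pad]=1; return m
def comp(m,r):
    m=(m>0)&r
    k,l,s,_=cv2.connectedComponentsWithStats(m.astype(np.uint8))
    i=1+np.argmax(s[1:,4]); return l==i
def fitbox(masks,dims,x0,w=None):
    # masks {cam:bool}; returns x,y,a
    def cost(p):
        B=boxpts(p[0],p[1],p[2],*dims); c=0
        for n,m in masks.items():
            q=hullmask(n,B); c+=1-np.minimum(q,m).sum()/np.maximum(q,m).sum()
        return c
    best=None
    for da in x0[2] if hasattr(x0[2],'__len__') else [x0[2]]:
        s=np.array([x0[0],x0[1],da])
        sim=np.vstack([s,s+[.012,0,0],s+[0,.012,0],s+[0,0,.3]])
        r=minimize(cost,s,method='Nelder-Mead',options=dict(initial_simplex=sim,xatol=1e-4,fatol=1e-5,maxiter=200))
        if best is None or r.fun<best.fun: best=r
    return best
E
python3 - <<'E'
from fit import *
top=camera("top");sc=camera("scene"); I=dict(top=top,scene=sc)
mt=colmask(top,'tin'); ms=colmask(sc,'tin')
T={'t1':([352,168,369,196],[222,232,248,268]),'t2':([358,214,371,238],[267,218,294,257]),'t3':([432,250,452,277],None),'S':([357,256,371,275],[306,215,326,241])}
L={'top':[],'scene':[]}
for k,(e,es) in T.items():
    c0=unproj("top",[(e[0]+e[2])/2,(e[1]+e[3])/2],.04)
    masks={'top':comp(mt,roi(e,3))}
    if es: masks['scene']=comp(ms,roi(es,2))
    out=[]
    for nm,d in dict(M=(.06,.026,0,.076),L=(.072,.036,0,.092),S=(.05,.019,0,.062)).items():
        r=fitbox(masks,d,(c0[0],c0[1],[-.3,.3,1.2,1.9]))
        out.append((nm,round(r.fun/len(masks),3),r.x.round(4).tolist()))
        if nm==('S' if k=='S' else 'M'):
            for n in L: L[n]+=boxlines(n,boxpts(*r.x,*d))
    print(k,out)
mb={'top':comp(colmask(top,'brown'),roi([183,165,236,296],3)),'scene':comp(colmask(sc,'brown'),roi([294,269,458,388],3))}
c0=unproj("top",[210,231],.1)
r=fitbox(mb,(.096,.314,0,.1),(c0[0],c0[1],[1.57]))
print('case',r.fun/2,r.x)
for n in L:L[n]+=boxlines(n,boxpts(*r.x,.096,.314,0,.1))+boxlines(n,boxpts(*r.x,.096,.314,0,.092))
nx=np.array([r.x[0],r.x[1],0])+Rz(r.x[2])@[-.048,0,.087]; print('notch',nx,proj('top',nx))
crop("top",(170,150,460,320),2.75,"pics/c3.png",L['top'],top)
crop("scene",(200,170,480,390),2.7,"pics/c4.png",L['scene'],sc)
E
```

```text
t1 [('M', np.float64(0.188), [0.6359, -0.1734, -0.2552]), ('L', np.float64(0.435), [0.6312, -0.1714, -0.3758]), ('S', np.float64(0.197), [0.6384, -0.1744, -0.1])]
t2 [('M', np.float64(0.21), [0.5166, -0.1835, 3.2085]), ('L', np.float64(0.402), [0.5153, -0.1842, 0.7917]), ('S', np.float64(0.223), [0.5193, -0.1835, 0.0989])]
t3 [('M', np.float64(0.227), [0.4212, -0.3838, 3.3821]), ('L', np.float64(0.498), [0.413, -0.3763, 3.3436]), ('S', np.float64(0.142), [0.4223, -0.3852, 3.2375])]
S [('M', np.float64(0.471), [0.4148, -0.1794, -0.5229]), ('L', np.float64(0.589), [0.42, -0.1774, 0.9617]), ('S', np.float64(0.234), [0.4178, -0.1826, 2.6783])]
case 0.07335509671276186 [0.50144608 0.22027999 1.59978526]
notch [0.50283736 0.17230015 0.087     ] [[226.6502606  229.57007023]]
```

View pics/c3.png

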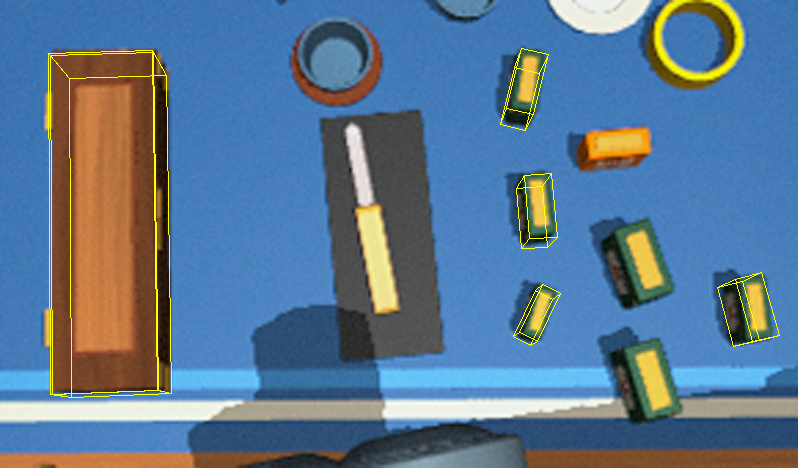

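View pics/c4.png

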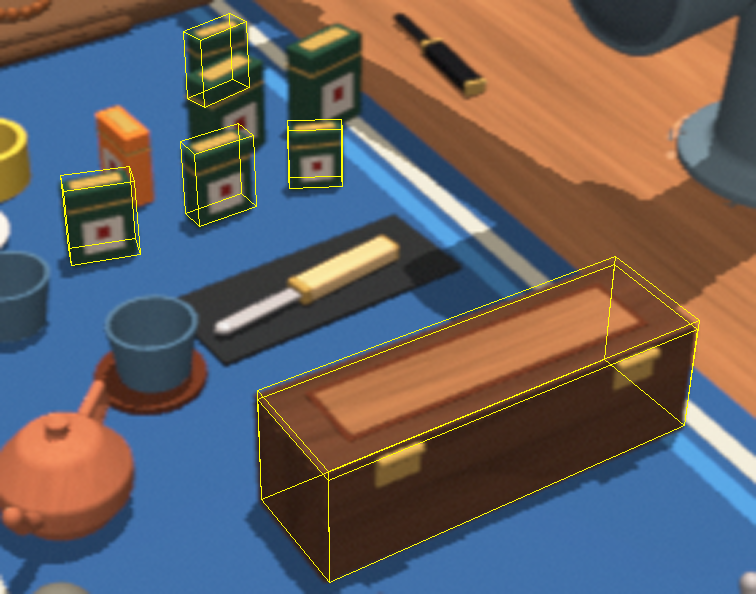

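```bash
cat > col.py <<'E'
from fit import *
def yellow(img): 
    hsv=cv2.cvtColor(img,cv2.COLOR_RGB2HSV); H,S,V=cv2.split(hsv)
    return ((H>17)&(H<32)&(S>70)&(V>130)).astype(np.uint8)
def panel(img):
    hsv=cv2.cvtColor(img,cv2.COLOR_RGB2HSV); H,S,V=cv2.split(hsv)
    return ((H<16)&(V>125)&(S>80)).astype(np.uint8)
def quad(m,ext,n,z,pad=0):
    m=comp(m,roi(ext,pad)); ys,xs=np.nonzero(m)
    P=np.array([unproj(n,(x,y),z)[:2] for x,y in zip(xs,ys)])
    c=P.mean(0); w,v=np.linalg.eigh(np.cov((P-c).T)); d=v[:,1]
    r=cv2.minAreaRect((P*1000).astype(np.float32))
    return c,np.degrees(np.arctan2(d[1],d[0]))%180,np.sqrt(w*12)*1000,len(xs)
E
python3 - <<'E'
from col import *
top=camera("top");sc=camera("scene")
T={'t1':([352,168,369,196],[222,228,248,248]),'t2':([358,214,371,238],[267,214,294,235]),'t3':([432,250,452,277],[268,175,293,190]),'S':([357,256,371,275],[306,211,326,221])}
for k,(e,es) in T.items():
    z=.062 if k=='S' else .076
    for n,i,b in(('top',top,e),('scene',sc,es)):
        c,a,s,N=quad(yellow(i),b,n,z); print(k,n,c.round(4),round(a,1),s.round(1),N)
for n,i,b in(('top',top,[188,168,222,294]),('scene',sc,[310,275,450,335])):
    c,a,s,N=quad(panel(i),b,n,.1); print('case',n,c.round(4),round(a,2),s.round(1),N)
for n,i,b in(('top',top,[296,222,316,267]),('scene',sc,[303,255,350,284])):
    c,a,s,N=quad(yellow(i),b,n,.022); print('knife',n,c.round(4),round(a,1),s.round(1),N)
# slate dark
for n,i,b in(('top',top,[284,188,334,282]),('scene',sc,[262,245,376,310])):
    H,S,V=cv2.split(cv2.cvtColor(i,cv2.COLOR_RGB2HSV)); m=(S<90)&(V<120)
    m=cv2.morphologyEx(comp(m,roi(b,0)).astype(np.uint8),cv2.MORPH_CLOSE,np.ones((9,9)))
    c,a,s,N=quad(m,b,n,.006); print('slate',n,c.round(4),round(a,1),s.round(1),N)
E
```

```text
t1 top [ 0.6386 -0.1743] 170.9 [15.1 44.8] 98
t1 scene [ 0.6383 -0.1704] 171.2 [15.3 43.3] 66
t2 top [ 0.52   -0.1825] 6.7 [14.6 43.9] 96
t2 scene [ 0.5199 -0.1788] 5.4 [15.6 44. ] 62
t3 top [ 0.4213 -0.3834] 5.6 [14.7 43.8] 97
t3 scene [ 0.4221 -0.3791] 7.5 [16.6 44.1] 44
S top [ 0.4195 -0.1831] 162.3 [11.1 36.2] 61
S scene [ 0.4201 -0.1795] 161.5 [12.1 37.3] 35
case top [0.5049 0.2193] 1.73 [ 58.3 269. ] 2435
case scene [0.5128 0.2217] 1.27 [ 55.7 262.6] 2514
knife top [ 0.4741 -0.0316] 10.5 [ 23.3 106.4] 346
knife scene [ 0.4784 -0.0253] 11.5 [ 24.2 108.9] 282
slate top [ 0.5005 -0.0364] 5.1 [103.1 248.5] 2889
slate scene [ 0.5094 -0.025 ] 5.4 [106.  243.8] 2219
```

```bash
cat > mv.py <<'E'
from h import *
def Rdown(psi_deg,pitch=0):
    p=np.radians(psi_deg); z=np.array([np.cos(p),np.sin(p),0]); x=np.array([0,0,-1.]); 
    return np.c_[x,np.cross(z,x),z]
def st(o=None):
    o=o or get_obs(); R=o['orientation']
    print('t',round(o['clock'],2),'p',o['position'].round(4),'psi',round(np.degrees(np.arctan2(R[1,2],R[0,2])),1),'xdir',R[:,0].round(3),'F',o['contact_force'].round(1),'M',o['moment'].round(2),'w',round(o['gripper_width'],4),'q',o['joint_positions'].round(0))
def plan(*tg,n=None,maxd=.06,dec=4):
    """tg: (pos,R[,nrows]) sequence; prints rows"""
    o=get_obs(); p=o['position'].copy(); R=o['orientation'].copy(); dps=[];tws=[]
    for t in tg:
        P,Q=np.array(t[0],float),t[1]
        rv=Rot.from_matrix(R.T@Q).as_rotvec(); d=P-p
        k=t[2] if len(t)>2 else int(max(1,np.ceil(np.linalg.norm(d)/maxd),np.ceil(np.linalg.norm(rv)/.18)))
        for i in range(k):
            r=Q if k==1 else None
            Rc=R@Rot.from_rotvec(rv*i/k).as_matrix()
            dps.append((Rc.T@(d/k)).round(dec).tolist()); tws.append((rv/k).round(4).tolist())
        p,R=P,Q
    print(len(dps)); print('dp',dps); print('tw',tws)
E
python3 - <<'E'
from mv import *
st(); plan(([.508,-.028,.12],Rdown(-79.5)))
E
```

```text
t 1.8 p [ 0.2355 -0.6058  0.2054] psi -68.8 xdir [-0.  0. -1.] F [0.8 1.3 0.2] M [ 0.02 -0.02 -0.04] w 0.0941 q [-79.  14.  89.  -0.  77. -10.]
11
dp [[0.0078, 0.0421, -0.04], [0.0078, 0.0414, -0.0407], [0.0078, 0.0407, -0.0414], [0.0078, 0.04, -0.0421], [0.0078, 0.0393, -0.0428], [0.0078, 0.0386, -0.0434], [0.0078, 0.0378, -0.0441], [0.0078, 0.0371, -0.0447], [0.0078, 0.0363, -0.0453], [0.0078, 0.0355, -0.046], [0.0078, 0.0347, -0.0466]]
tw [[0.017, -0.0, 0.0], [0.017, -0.0, 0.0], [0.017, -0.0, 0.0], [0.017, -0.0, 0.0], [0.017, -0.0, 0.0], [0.017, -0.0, 0.0], [0.017, -0.0, 0.0], [0.017, -0.0, 0.0], [0.017, -0.0, 0.0], [0.017, -0.0, 0.0], [0.017, -0.0, 0.0]]
```

Request:
carry_out(
  gripper=[-1, -1, -1, -1, -1, -1, -1, -1, -1, -1],
  dp=[
    [0.005, 0.046, -0.044],
    [0.005, 0.0455, -0.0448],
    [0.005, 0.0448, -0.0455],
    [0.005, 0.044, -0.046],
    [0.005, 0.043, -0.047],
    [0.005, 0.0425, -0.048],
    [0.005, 0.0415, -0.0485],
    [0.005, 0.041, -0.049],
    [0.005, 0.04, -0.05],
    [0.005, 0.039, -0.0505],
  ],
  twist=[
    [0.019, 0, 0],
    [0.019, 0, 0],
    [0.019, 0, 0],
    [0.019, 0, 0],
    [0.019, 0, 0],
    [0.019, 0, 0],
    [0.019, 0, 0],
    [0.019, 0, 0],
    [0.019, 0, 0],
    [0.019, 0, 0],
  ],
)

```text
clock: 3.05
position: [0.5069, -0.0426, 0.157]
orientation: [[0.001, 0.984, 0.179], [-0.0, 0.179, -0.984], [-1.0, 0.001, 0.001]]
contact_force: [0.4, -0.3, -0.0]
gripper_width: 0.0939
```

```bash
python3 - <<'E'
from mv import *
st(); top=camera('top');sc=camera('scene')
p=get_obs()['position']; print(proj('top',p),proj('scene',p))
crop('top',(170,150,450,320),2.8,'pics/d1.png',[proj('top',[p,p+[0,0,.05]])],top)
crop('scene',(200,120,480,330),2.8,'pics/d2.png',[proj('scene',[p,p+[0,0,.05]])],sc)
E
```

```text
t 3.05 p [ 0.5069 -0.0426  0.157 ] psi -79.7 xdir [ 0.001 -0.    -1.   ] F [ 0.4 -0.3 -0. ] M [-0.06  0.05 -0.04] w 0.0939 q [-18.  -2. 112.  -0.  70.  62.]
[[310.60492081 223.60631518]] [[311.23531156 216.88644132]]
```

View pics/d1.png

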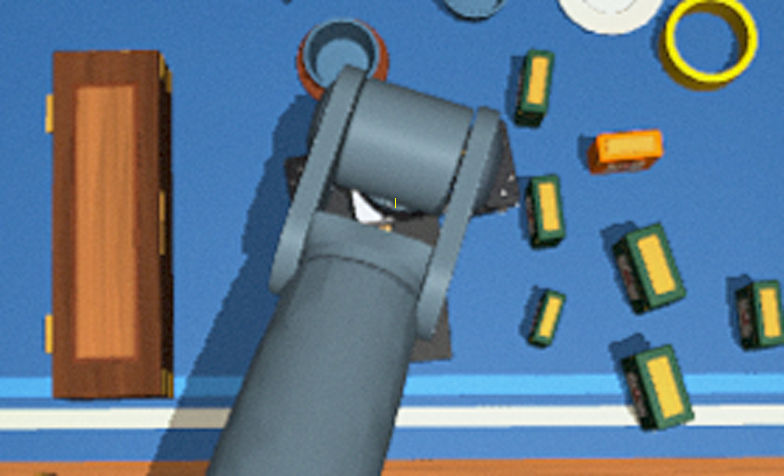

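View pics/d2.png

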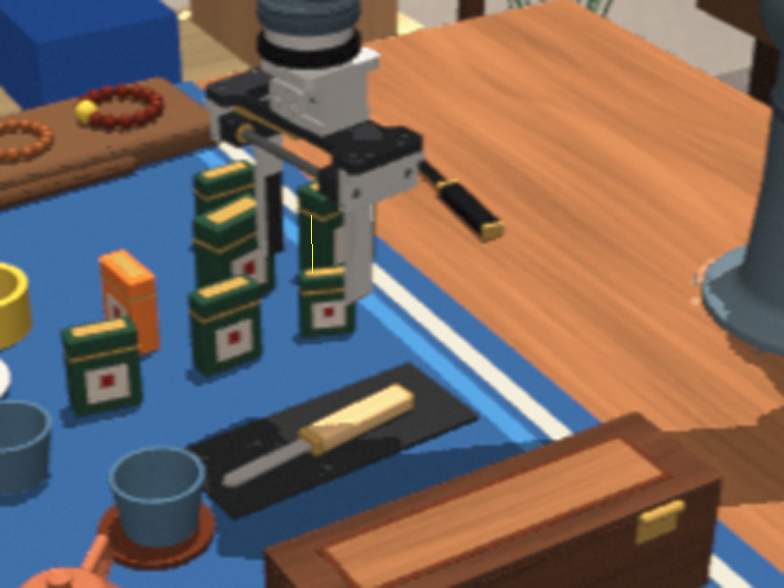

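```bash
python3 - <<'E'
from mv import *
plan(([.5085,-.0255,.06],Rdown(-79.5)),([.5085,-.0255,.0085],Rdown(-79.5),3))
E
```

```text
5
dp [[0.0482, 0.0021, -0.0068], [0.0482, 0.0021, -0.0069], [0.0172, 0.0, 0.0], [0.0172, 0.0, 0.0], [0.0172, 0.0, 0.0]]
tw [[0.0023, -0.0006, 0.0], [0.0023, -0.0006, 0.0], [0.0, 0.0, 0.0], [0.0, 0.0, 0.0], [0.0, 0.0, 0.0]]
```

Request:
carry_out(
  gripper=[-1, -1, -1, -1, -1, -1],
  dp=[
    [0.048, 0.002, -0.007],
    [0.048, 0.002, -0.007],
    [0.017, 0, 0],
    [0.017, 0, 0],
    [0.017, 0, 0],
    [0, 0, 0],
  ],
  twist=[
    [0.002, 0, 0],
    [0.002, 0, 0],
    [0, 0, 0],
    [0, 0, 0],
    [0, 0, 0],
    [0, 0, 0],
  ],
)

```text
clock: 3.9
position: [0.5071, -0.0302, 0.009]
orientation: [[-0.001, 0.984, 0.175], [0.0, 0.175, -0.984], [-1.0, -0.001, -0.001]]
contact_force: [-0.3, -0.6, 0.9]
gripper_width: 0.0942
```

```bash
python3 - <<'E'
from mv import *
st(); sc=camera('scene')
crop('scene',(240,190,380,310),5.5,'pics/d3.png',[],sc)
E
```

```text
t 3.9 p [ 0.5071 -0.0302  0.009 ] psi -79.9 xdir [-0.001  0.    -1.   ] F [-0.3 -0.6  0.9] M [ 0.06 -0.03 -0.03] w 0.0942 q [-16.  11. 116.  -0.  53.  64.]
```

View pics/d3.png

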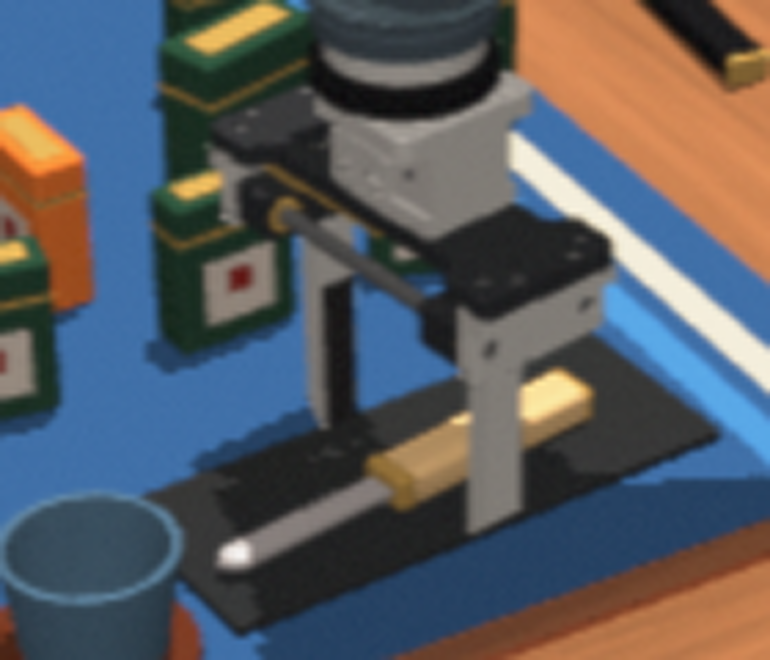

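Request:
carry_out(
  gripper=[-1, 1, 1, 1, 1, 1, 1, 1],
  dp=[
    [0, 0, -0.003],
    [0, 0, 0],
    [0, 0, 0],
    [0, 0, 0],
    [0, 0, 0],
    [0, 0, 0],
    [0, 0, 0],
    [0, 0, 0],
  ],
  twist=[
    [0, 0, 0],
    [0, 0, 0],
    [0, 0, 0],
    [0, 0, 0],
    [0, 0, 0],
    [0, 0, 0],
    [0, 0, 0],
    [0, 0, 0],
  ],
  grip_force=55,
)

```text
clock: 4.95
position: [0.5069, -0.0271, 0.0096]
orientation: [[-0.0, 0.984, 0.176], [0.0, 0.176, -0.984], [-1.0, -0.0, -0.0]]
contact_force: [-0.3, -0.1, 0.1]
gripper_width: 0.0275
```

```bash
python3 - <<'E'
from mv import *
st(); sc=camera('scene')
crop('scene',(240,190,380,310),5.5,'pics/d4.png',[],sc)
E
```

```text
t 4.95 p [ 0.5069 -0.0271  0.0096] psi -79.9 xdir [-0.  0. -1.] F [-0.3 -0.1  0.1] M [ 0.13 -0.09 -0.03] w 0.0275 q [-16.  11. 116.   0.  53.  64.]
```

View pics/d4.png

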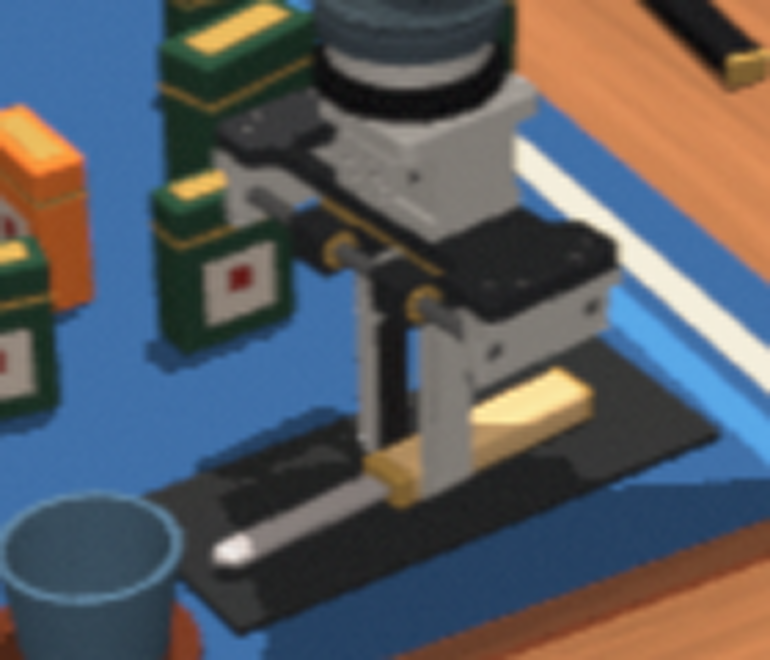

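Request:
carry_out(
  gripper=[1, 1, 1, 1, 1],
  dp=[
    [0, 0, 0],
    [0, 0, 0],
    [-0.01, 0, 0],
    [-0.02, 0, 0],
    [-0.0, 0, 0],
  ],
  twist=[
    [0, 0, 0],
    [0, 0, 0],
    [0, 0, 0],
    [0, 0, 0],
    [0, 0, 0],
  ],
)

```text
clock: 5.62
position: [0.5085, -0.0276, 0.0415]
orientation: [[0.004, 0.984, 0.176], [-0.001, 0.176, -0.984], [-1.0, 0.004, 0.002]]
contact_force: [1.0, -0.4, -1.4]
gripper_width: 0.0232
```

```bash
python3 - <<'E'
from mv import *
st(); sc=camera('scene')
crop('scene',(240,190,380,310),5.5,'pics/d5.png',[],sc)
E
```

```text
t 5.62 p [ 0.5085 -0.0276  0.0415] psi -79.9 xdir [ 0.004 -0.001 -1.   ] F [ 1.  -0.4 -1.4] M [ 0.01 -0.03 -0.01] w 0.0232 q [-16.   8. 116.  -0.  56.  64.]
```

View pics/d5.png

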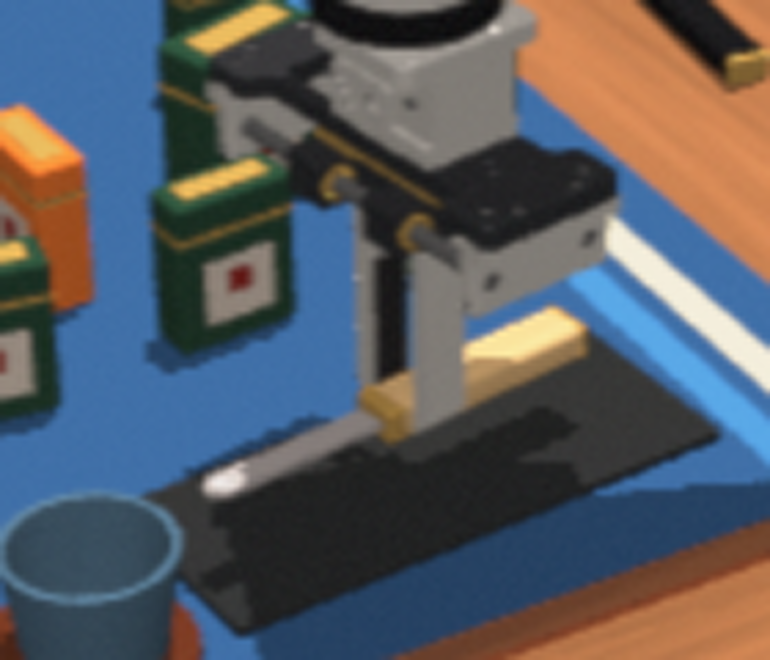

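```bash
python3 - <<'E'
from mv import *
plan(([.509,-.02,.12],Rdown(-79.5),2),([.5098,.0545,.12],Rdown(1.7),8))
E
```

```text
10
dp [[-0.0398, 0.0014, -0.0034], [-0.0398, 0.0014, -0.0035], [0.0, 0.0018, -0.0091], [0.0, 0.0034, -0.0087], [0.0, 0.0049, -0.0079], [0.0, 0.0062, -0.007], [0.0, 0.0073, -0.0058], [0.0, 0.0082, -0.0044], [0.0, 0.0089, -0.0029], [0.0, 0.0092, -0.0013]]
tw [[-0.0032, 0.0005, -0.0009], [-0.0032, 0.0005, -0.0009], [-0.1772, 0.0, 0.0], [-0.1772, 0.0, 0.0], [-0.1772, 0.0, 0.0], [-0.1772, 0.0, 0.0], [-0.1772, 0.0, 0.0], [-0.1772, 0.0, 0.0], [-0.1772, 0.0, 0.0], [-0.1772, 0.0, 0.0]]
```

Request:
carry_out(
  gripper=[1, 1, 1, 1, 1, 1, 1, 1, 1, 1],
  dp=[
    [-0.04, 0.001, -0.0035],
    [-0.04, 0.001, -0.0035],
    [0, 0.002, -0.009],
    [0, 0.0035, -0.0085],
    [0, 0.005, -0.008],
    [0, 0.006, -0.007],
    [0, 0.0075, -0.006],
    [0, 0.008, -0.0045],
    [0, 0.009, -0.003],
    [0, 0.009, -0.001],
  ],
  twist=[
    [0, 0, 0],
    [0, 0, 0],
    [-0.178, 0, 0],
    [-0.178, 0, 0],
    [-0.178, 0, 0],
    [-0.178, 0, 0],
    [-0.178, 0, 0],
    [-0.178, 0, 0],
    [-0.178, 0, 0],
    [-0.178, 0, 0],
  ],
)

```text
clock: 6.92
position: [0.5083, 0.0549, 0.1186]
orientation: [[-0.002, -0.036, 0.999], [0.0, 0.999, 0.036], [-1.0, 0.0, -0.002]]
contact_force: [-0.9, -0.0, -0.6]
gripper_width: 0.0235
```

```bash
python3 - <<'E'
from mv import *
st(); 
plan(([.5098,.0545,.082],Rdown(1.7),2))
E
```

```text
t 6.92 p [0.5083 0.0549 0.1186] psi 2.1 xdir [-0.002  0.    -1.   ] F [-0.9 -0.  -0.6] M [ 0.03 -0.13  0.01] w 0.0235 q [ -7.   1. 113.  -0.  66.  -9.]
2
dp [[0.0183, -0.0002, 0.0008], [0.0183, -0.0002, 0.0008]]
tw [[0.0031, -0.0009, -0.0001], [0.0031, -0.0009, -0.0001]]
```

Request:
carry_out(
  gripper=[1, 1, 1],
  dp=[
    [0.018, 0, 0.001],
    [0.0183, 0, 0.0005],
    [0, 0, 0],
  ],
  twist=[
    [0.003, 0, 0],
    [0.003, 0, 0],
    [0, 0, 0],
  ],
)

```text
clock: 7.3
position: [0.5083, 0.0544, 0.0803]
orientation: [[-0.006, -0.022, 1.0], [0.001, 1.0, 0.022], [-1.0, 0.001, -0.006]]
contact_force: [-0.8, -0.8, -0.7]
gripper_width: 0.0232
```

```bash
python3 - <<'E'
from mv import *
st(); sc=camera('scene');top=camera('top')
crop('scene',(240,160,460,340),3.6,'pics/e1.png',[],sc)
crop('top',(170,150,380,310),3.7,'pics/e2.png',[],top)
E
```

```text
t 7.3 p [0.5083 0.0544 0.0803] psi 1.3 xdir [-0.006  0.001 -1.   ] F [-0.8 -0.8 -0.7] M [-0.02 -0.09 -0.05] w 0.0232 q [ -7.   5. 114.  -0.  62.  -8.]
```

View pics/e1.png

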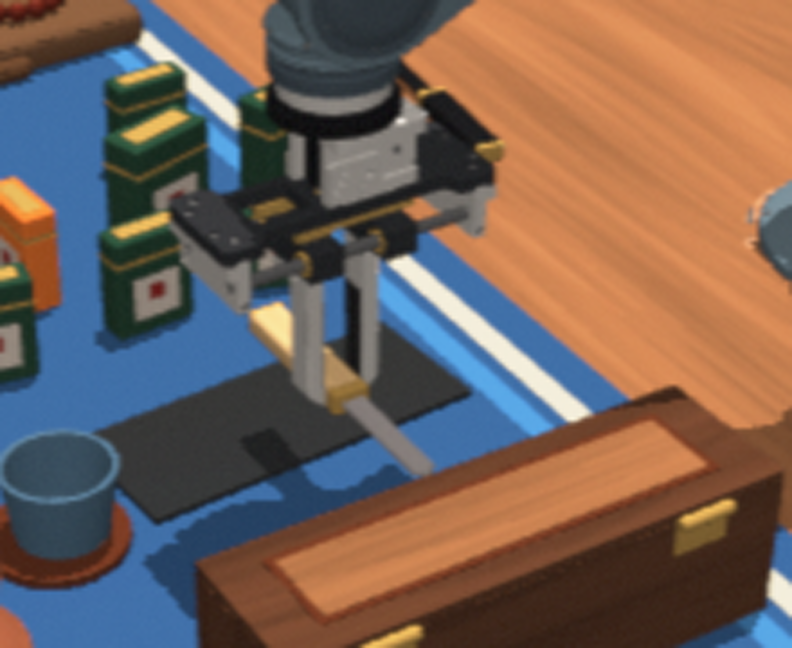

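View pics/e2.png

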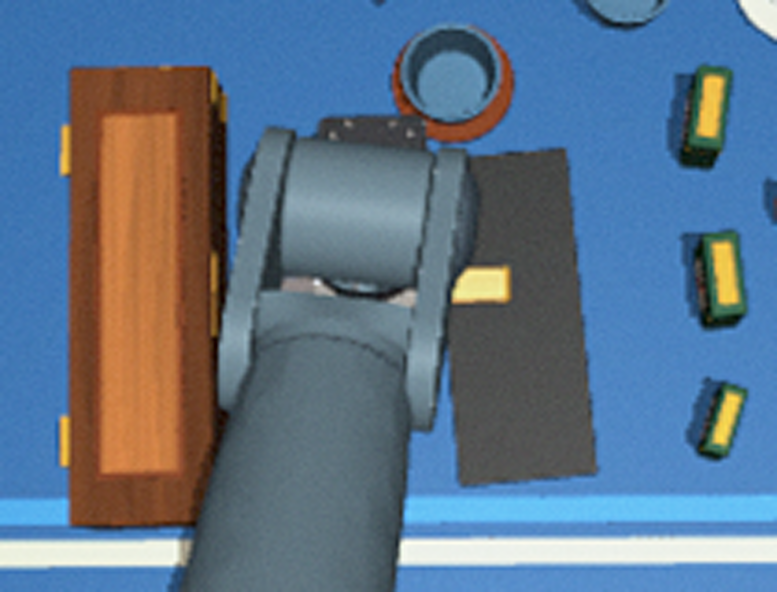

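```bash
python3 - <<'E'
from mv import *
print(unproj('top',(307.8,227),.089)); print(unproj('scene',(358.9,290.6),.085))
o=get_obs(); p=o['position']
print(proj('scene',[[p[0],p[1]+.095,p[2]+.0044],[p[0],p[1]-.087,p[2]+.005]]), (np.array([[428,470],[268,315]])/3.6+[240,160]))
E
```

```text
[ 0.50858814 -0.03353947  0.089     ]
[0.50630785 0.15711025 0.085     ]
[[355.21613471 288.30381242]
 [311.9896563  245.39729181]] [[358.88888889 290.55555556]
 [314.44444444 247.5       ]]
```

Request:
carry_out(
  gripper=[1, 1, 1, 1, 1],
  dp=[
    [-0.002, 0, 0.0],
    [0, 0.012, 0],
    [0, 0.012, 0],
    [0, 0.011, 0],
    [0, 0, 0],
  ],
  twist=[
    [0, -0.004, 0],
    [0.0, 0, 0],
    [0, 0, 0],
    [0, 0, 0],
    [0, 0, 0],
  ],
)

```text
clock: 8.02
position: [0.5096, 0.0906, 0.0854]
orientation: [[0.004, -0.026, 1.0], [0.0, 1.0, 0.026], [-1.0, -0.0, 0.004]]
contact_force: [0.8, -0.3, -1.3]
gripper_width: 0.0237
```

```bash
python3 - <<'E'
from mv import *
st()
E
```

```text
t 8.03 p [0.5096 0.0906 0.0854] psi 1.5 xdir [ 0.004  0.    -1.   ] F [ 0.8 -0.3 -1.3] M [-0.01 -0.05  0.04] w 0.0237 q [ -2.   5. 114.   0.  62.  -4.]
```

```bash
cat >> mv.py <<'E'
def avg(k=6):
    P=[];F=[]
    for _ in range(k):
        camera('scene'); o=get_obs(); P.append(o['position']);F.append(o['contact_force'])
    P=np.array(P); print('avg p',P.mean(0).round(4),'sd',P.std(0).round(4),'F',np.mean(F,0).round(2)); return P.mean(0)
E
python3 - <<'E'
from mv import *
avg()
E
```

```text
avg p [0.5097 0.0896 0.0853] sd [0.     0.0003 0.    ] F [ 0.    0.06 -0.98]
```

Request:
carry_out(
  gripper=[1, 1, 1],
  dp=[
    [0.002, 0.005, 0.0],
    [0, 0.005, 0],
    [0, 0, 0],
  ],
  twist=[
    [0, 0, 0],
    [0.0, 0, 0],
    [0, 0, 0],
  ],
)

```text
clock: 8.7
position: [0.5093, 0.0999, 0.0833]
orientation: [[0.004, -0.025, 1.0], [0.0, 1.0, 0.025], [-1.0, 0.0, 0.004]]
contact_force: [-0.2, -0.4, -0.1]
gripper_width: 0.0237
```

```bash
python3 - <<'E'
from mv import *
avg(3)
sc=camera('scene')
crop('scene',(240,160,460,340),3.6,'pics/e3.png',[],sc)
E
```

```text
avg p [0.5094 0.0997 0.0834] sd [0.     0.0001 0.    ] F [-0.22 -0.01 -1.09]
```

View pics/e3.png

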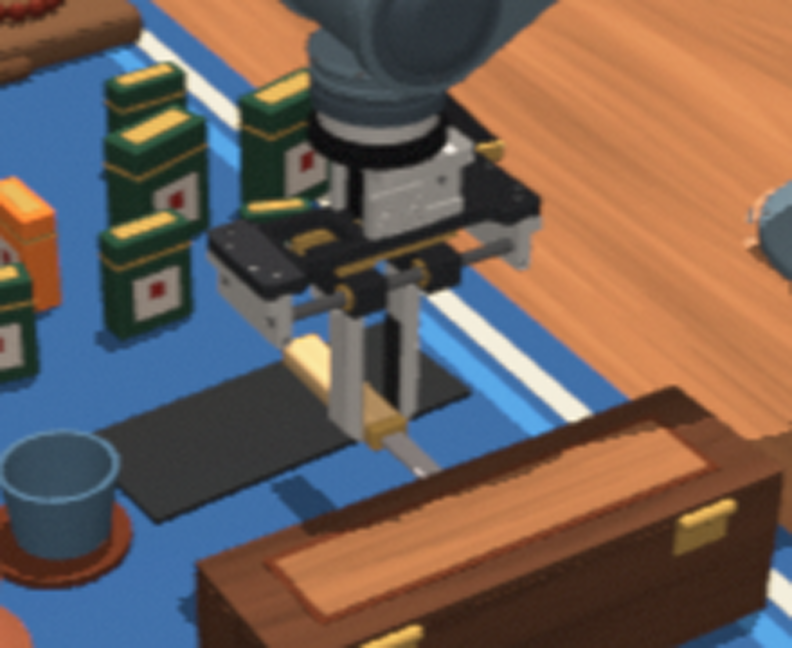

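```bash
cat >> mv.py <<'E'
def arc(degs,lift=0,H=(0,.267,.092),o=None):
    """rotate pose about hinge (axis parallel case y, approx tool z) by steps"""
    o=get_obs(); p=o['position'].copy(); R=o['orientation'].copy(); ax=R[:,2]*[1,1,0]; ax/=np.linalg.norm(ax)
    c=np.array([.5049,.2193,.092])+.048*np.array([-.0302,.9995,0])
    dps=[];tws=[]
    for a in degs:
        Q=Rot.from_rotvec(-np.radians(a)*ax).as_matrix()
        d=Q@(p-c)+c-p
        dps.append((R.T@d).round(4).tolist()); tws.append((R.T@(-np.radians(a)*ax)).round(4).tolist()); p=p+d;R=Q@R
    print('dp',dps,'\ntw',tws,'\nend',p.round(3),R[:,0].round(2))
E
python3 - <<'E'
from mv import *
arc([4]*6)
E
```

```text
dp [[-0.0117, -0.0002, 0.0], [-0.0117, -0.0002, 0.0], [-0.0117, -0.0002, 0.0], [-0.0117, -0.0002, 0.0], [-0.0117, -0.0002, 0.0], [-0.0117, -0.0002, 0.0]] 
tw [[-0.0003, -0.0, -0.0698], [-0.0003, -0.0, -0.0698], [-0.0003, -0.0, -0.0698], [-0.0003, -0.0, -0.0698], [-0.0003, -0.0, -0.0698], [-0.0003, -0.0, -0.0698]] 
end [0.509 0.111 0.152] [ 0.01 -0.41 -0.91]
```

Request:
carry_out(
  gripper=[1, 1, 1, 1, 1, 1],
  dp=[
    [-0.002, 0, 0.0],
    [-0.0117, 0, 0],
    [-0.0117, 0, 0],
    [-0.0117, 0, 0],
    [-0.0117, 0, 0],
    [0, 0, 0],
  ],
  twist=[
    [0, 0, 0],
    [0, 0, -0.07],
    [0, 0, -0.07],
    [0, 0, -0.07],
    [0, 0, -0.07],
    [0, 0, 0],
  ],
  grip_force=60,
)

```text
clock: 9.65
position: [0.5094, 0.1053, 0.1321]
orientation: [[0.012, -0.023, 1.0], [-0.275, 0.961, 0.026], [-0.961, -0.276, 0.005]]
contact_force: [-0.0, 0.5, -1.7]
gripper_width: 0.0233
```

```bash
python3 - <<'E'
from mv import *
avg(2);st()
sc=camera('scene')
crop('scene',(240,160,460,340),3.6,'pics/e4.png',[],sc)
E
```

```text
avg p [0.5092 0.1047 0.1316] sd [0.0001 0.0002 0.0001] F [ 0.68  0.19 -0.71]
t 9.75 p [0.5091 0.1045 0.1315] psi 1.4 xdir [ 0.01  -0.275 -0.961] F [ 0.9  0.6 -0.7] M [ 0.14 -0.07  0.03] w 0.0235 q [  8.   4. 109. -17.  69.  13.]
```

View pics/e4.png

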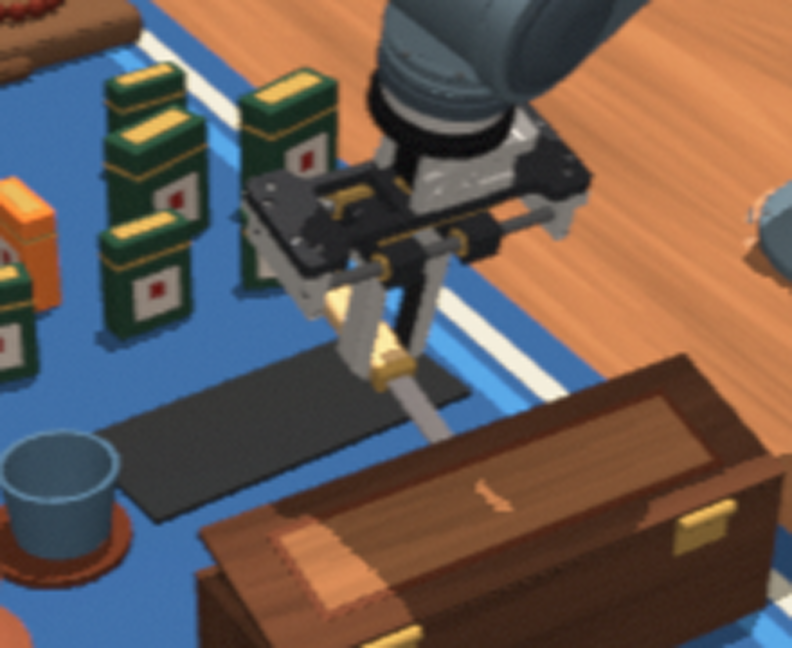

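Request:
carry_out(
  gripper=[1, 1, 1, 1, 1, 1, 1],
  dp=[
    [-0.0117, 0, 0],
    [-0.0117, 0, 0],
    [-0.0117, 0, 0],
    [-0.0117, 0, 0],
    [-0.0117, 0, 0],
    [-0.0117, 0, 0],
    [0, 0, 0],
  ],
  twist=[
    [0, 0, -0.07],
    [0, 0, -0.07],
    [0, 0, -0.07],
    [0, 0, -0.07],
    [0, 0, -0.07],
    [0, 0, -0.07],
    [0, 0, 0],
  ],
)

```text
clock: 10.68
position: [0.5081, 0.1353, 0.1936]
orientation: [[0.018, -0.017, 1.0], [-0.643, 0.765, 0.025], [-0.766, -0.643, 0.003]]
contact_force: [-0.2, -0.1, -1.9]
gripper_width: 0.0233
```

```bash
python3 - <<'E'
from mv import *
avg(2);st()
sc=camera('scene')
crop('scene',(240,160,460,340),3.6,'pics/e5.png',[],sc)
arc([4]*2)
E
```

```text
avg p [0.5081 0.1348 0.1937] sd [0.     0.0001 0.0001] F [-0.06 -0.37 -1.02]
t 10.78 p [0.5081 0.1347 0.1938] psi 1.3 xdir [ 0.018 -0.643 -0.766] F [ 0.1 -0.3 -1.2] M [ 0.41 -0.14 -0.04] w 0.0232 q [ 21.  11. 101. -37.  85.  29.]
dp [[-0.0117, -0.0001, 0.0], [-0.0117, -0.0001, 0.0]] 
tw [[-0.0002, -0.0002, -0.0698], [-0.0002, -0.0002, -0.0698]] 
end [0.508 0.15  0.212] [ 0.02 -0.74 -0.67]
```

View pics/e5.png

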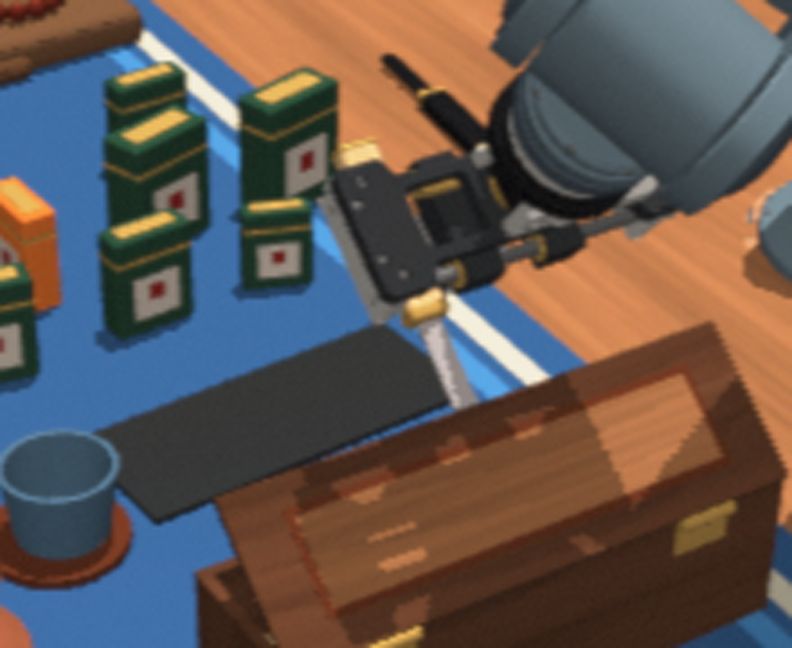

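Request:
carry_out(
  gripper=[1, 1, 1, 1, 1, 1, 1],
  dp=[
    [-0.0092, 0.0008, 0],
    [-0.0091, 0.0008, 0],
    [-0.0087, 0.0029, 0],
    [-0.0087, 0.0029, 0],
    [-0.0078, 0.005, 0],
    [-0.0078, 0.005, 0],
    [0, 0, 0],
  ],
  twist=[
    [0, 0, 0],
    [0, 0, 0],
    [0, 0, 0],
    [0, 0, 0],
    [0, 0, 0],
    [0, 0, 0],
    [0, 0, 0],
  ],
)

```text
clock: 11.7
position: [0.5071, 0.1823, 0.2226]
orientation: [[0.02, -0.016, 1.0], [-0.643, 0.765, 0.025], [-0.765, -0.644, 0.005]]
contact_force: [-0.4, -0.1, -1.1]
gripper_width: 0.0233
```

```bash
python3 - <<'E'
from mv import *
avg(2);st()
sc=camera('scene')
crop('scene',(240,130,480,340),3.3,'pics/e6.png',[],sc)
E
```

```text
avg p [0.5071 0.1819 0.2226] sd [0.     0.0001 0.    ] F [ 0.09  0.32 -0.98]
t 11.8 p [0.5071 0.1818 0.2225] psi 1.4 xdir [ 0.019 -0.643 -0.765] F [ 0.3  0.3 -1. ] M [ 0.45 -0.08  0.03] w 0.0235 q [ 25.  13.  96. -36.  90.  30.]
```

View pics/e6.png

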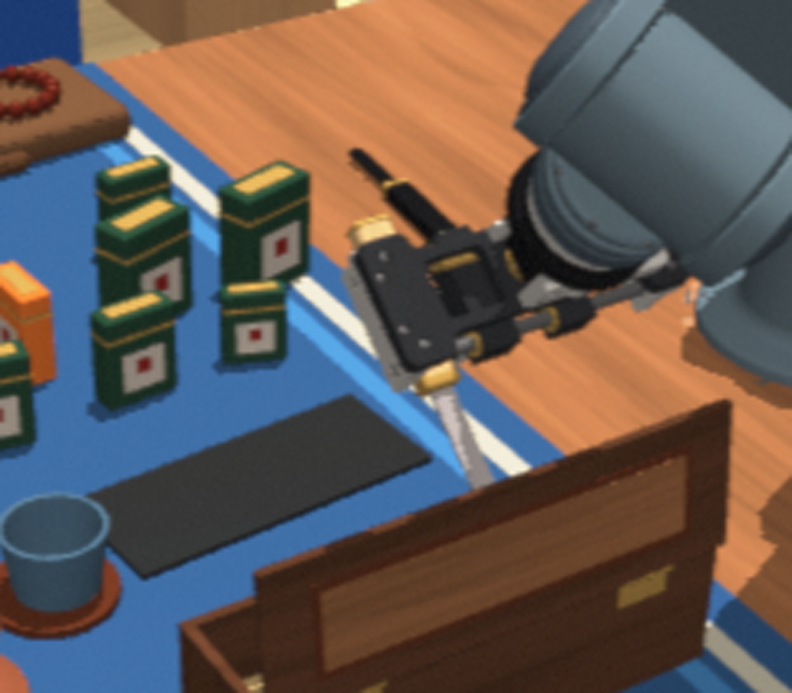

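Request:
carry_out(
  gripper=[1, 1, 1, 1, 1, 1, 1],
  dp=[
    [-0.0062, 0.0066, 0],
    [-0.0062, 0.0066, 0],
    [-0.0043, 0.0082, 0],
    [-0.0043, 0.0082, 0],
    [-0.0037, 0.0067, 0],
    [-0.0037, 0.0067, 0],
    [0, 0, 0],
  ],
  twist=[
    [0, 0, 0],
    [0, 0, 0],
    [0, 0, 0],
    [0, 0, 0],
    [0, 0, 0],
    [0, 0, 0],
    [0, 0, 0],
  ],
)

```text
clock: 12.72
position: [0.508, 0.225, 0.2262]
orientation: [[0.019, -0.006, 1.0], [-0.664, 0.748, 0.017], [-0.748, -0.664, 0.01]]
contact_force: [-2.4, -31.6, 26.3]
gripper_width: 0.0233
```

```bash
python3 - <<'E'
from mv import *
avg(2);st()
sc=camera('scene')
crop('scene',(240,130,480,340),3.3,'pics/e7.png',[],sc)
E
```

```text
avg p [0.508  0.225  0.2261] sd [0. 0. 0.] F [ -2.13 -29.98  25.79]
t 12.82 p [0.508  0.2249 0.2261] psi 1.0 xdir [ 0.019 -0.663 -0.748] F [ -2.7 -29.5  25.4] M [-7.82  0.4  -0.23] w 0.0236 q [ 29.  17.  92. -36.  93.  33.]
```

View pics/e7.png

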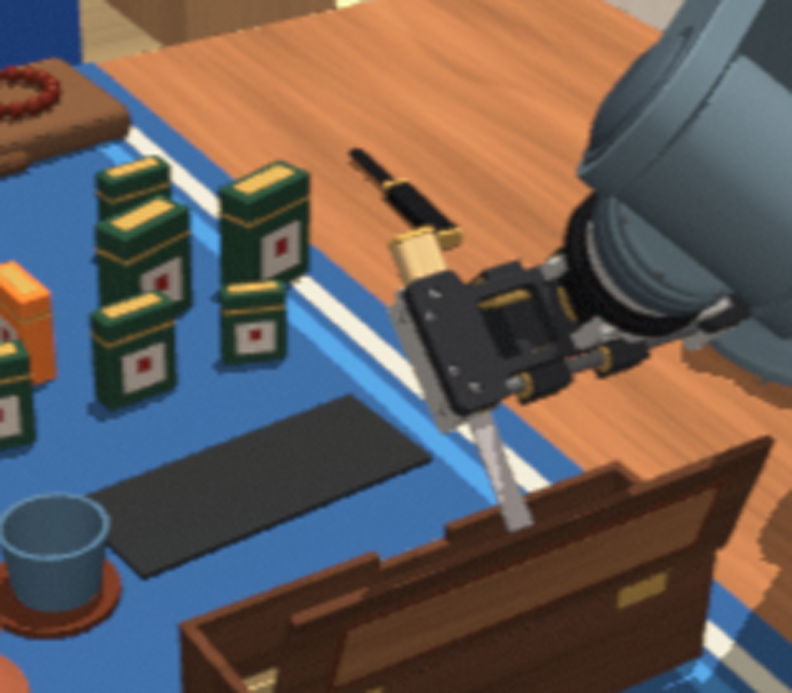

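Request:
carry_out(
  gripper=[1, 1, 1, 1, 1],
  dp=[
    [0.004, -0.01, 0],
    [0.004, -0.01, 0],
    [0, -0.02, 0],
    [0, -0.03, 0],
    [0, 0, 0],
  ],
  twist=[
    [0, 0, 0],
    [0, 0, 0],
    [0, 0, 0],
    [0, 0, 0.0],
    [0, 0, 0],
  ],
)

```text
clock: 13.5
position: [0.5076, 0.1735, 0.2573]
orientation: [[0.02, -0.013, 1.0], [-0.643, 0.766, 0.023], [-0.766, -0.643, 0.007]]
contact_force: [-0.3, -0.4, -0.3]
gripper_width: 0.023
```

```bash
python3 - <<'E'
from mv import *
avg(2);st()
sc=camera('scene');top=camera('top')
crop('scene',(240,130,480,340),3.3,'pics/e8.png',[],sc)
crop('top',(150,140,380,310),3.4,'pics/e9.png',[],top)
E
```

```text
avg p [0.507  0.1741 0.2556] sd [0.0002 0.0001 0.0004] F [ 0.08 -0.54 -1.13]
t 13.6 p [0.5068 0.1742 0.2552] psi 1.4 xdir [ 0.019 -0.643 -0.765] F [-0.5  0.  -1.1] M [ 0.43 -0.08 -0.  ] w 0.023 q [ 25.  10.  96. -36.  92.  28.]
```

View pics/e8.png

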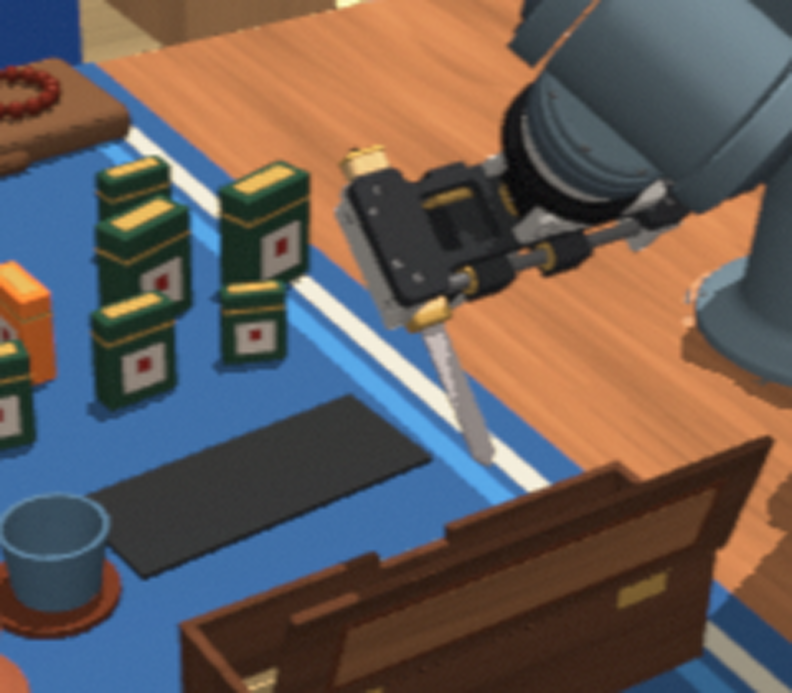

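View pics/e9.png

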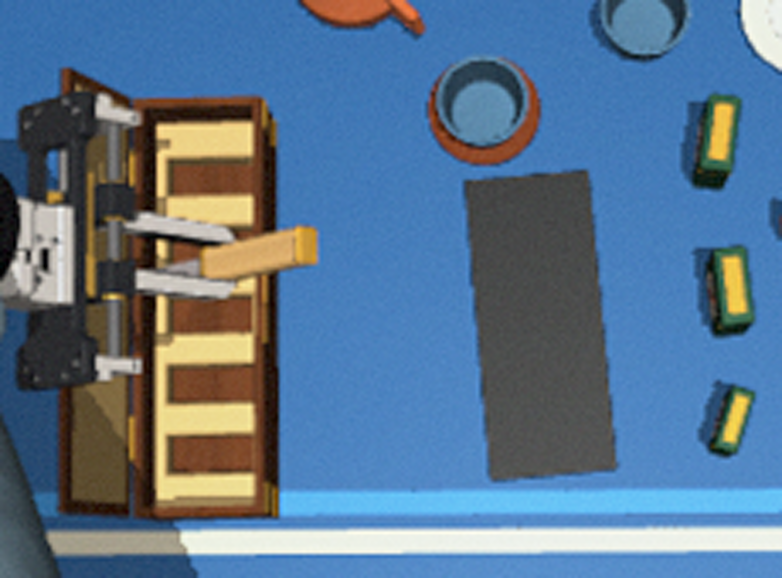

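```bash
python3 - <<'E'
from mv import *
plan(([.508,.05,.19],Rdown(1.5),5),([.507,-.027,.15],Rdown(1.5),2))
E
```

```text
7
dp [[0.0259, -0.0107, -0.0004], [0.0241, -0.0142, -0.0004], [0.0219, -0.0174, -0.0004], [0.0193, -0.0203, -0.0004], [0.0162, -0.0228, -0.0004], [0.02, -0.0385, -0.0015], [0.02, -0.0385, -0.0015]]
tw [[-0.0005, 0.0004, 0.14], [-0.0005, 0.0004, 0.14], [-0.0005, 0.0004, 0.14], [-0.0005, 0.0004, 0.14], [-0.0005, 0.0004, 0.14], [0.0, 0.0, 0.0], [0.0, 0.0, 0.0]]
```

Request:
carry_out(
  gripper=[1, 1, 1, 1, 1, 1, 1, 1],
  dp=[
    [0.026, -0.011, 0],
    [0.024, -0.014, 0],
    [0.022, -0.017, 0],
    [0.019, -0.02, 0],
    [0.016, -0.023, 0],
    [0.02, -0.0385, -0.001],
    [0.02, -0.0385, -0.001],
    [0, 0, 0],
  ],
  twist=[
    [0, 0, 0.14],
    [0, 0, 0.14],
    [0, 0, 0.14],
    [0, 0, 0.14],
    [0, 0, 0.14],
    [0, 0, 0],
    [0, 0, 0],
    [0, 0, 0],
  ],
)

```text
clock: 14.7
position: [0.5087, -0.0279, 0.1488]
orientation: [[-0.001, -0.021, 1.0], [0.001, 1.0, 0.021], [-1.0, 0.001, -0.001]]
contact_force: [0.3, 0.7, 0.1]
gripper_width: 0.0235
```

```bash
python3 - <<'E'
from mv import *
st()
sc=camera('scene');top=camera('top')
crop('scene',(230,130,450,330),3.4,'pics/f1.png',[],sc)
crop('top',(150,140,380,310),3.4,'pics/f2.png',[],top)
plan(([.507,-.027,.06],Rdown(-79.9),8))
E
```

```text
t 14.7 p [ 0.5087 -0.0279  0.1488] psi 1.2 xdir [-0.001  0.001 -1.   ] F [0.3 0.7 0.1] M [ 0.07 -0.04  0.02] w 0.0235 q [-16.  -1. 112.   0.  69. -17.]
8
dp [[0.0113, -0.0001, -0.0004], [0.0113, -0.0002, -0.0004], [0.0113, -0.0002, -0.0004], [0.0113, -0.0003, -0.0003], [0.0113, -0.0003, -0.0003], [0.0113, -0.0004, -0.0002], [0.0113, -0.0004, -0.0001], [0.0113, -0.0004, -0.0001]]
tw [[0.1773, 0.0002, -0.0003], [0.1773, 0.0002, -0.0003], [0.1773, 0.0002, -0.0003], [0.1773, 0.0002, -0.0003], [0.1773, 0.0002, -0.0003], [0.1773, 0.0002, -0.0003], [0.1773, 0.0002, -0.0003], [0.1773, 0.0002, -0.0003]]
```

View pics/f1.png

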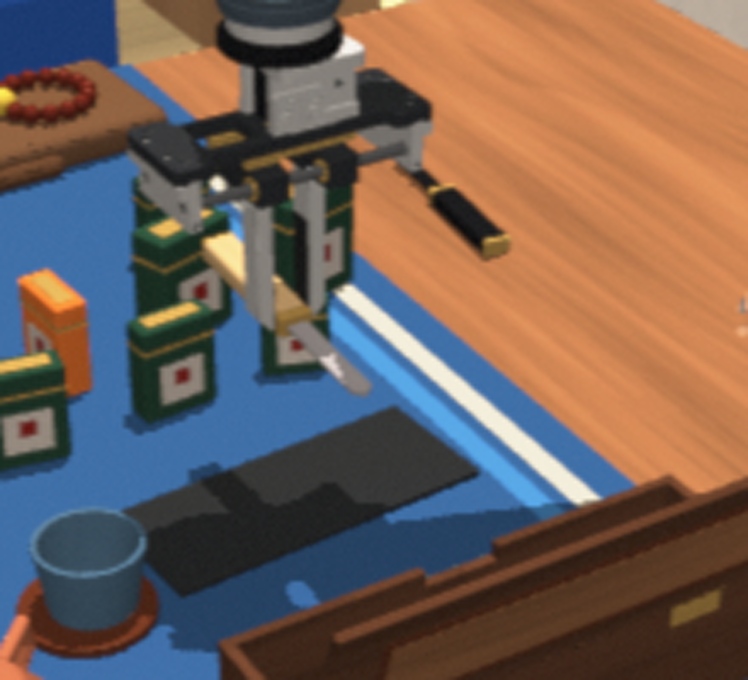

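View pics/f2.png

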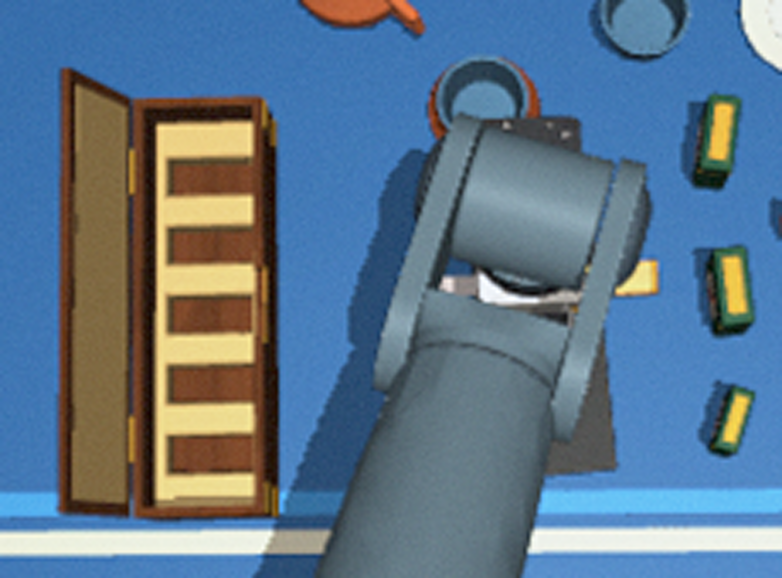

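Request:
carry_out(
  gripper=[1, 1, 1, 1, 1, 1, 1, 1, 1, 1],
  dp=[
    [0.01, 0, 0],
    [0.01, 0, 0],
    [0.01, 0, 0],
    [0.01, 0, 0],
    [0.01, 0, 0],
    [0.01, 0, 0],
    [0.01, 0, 0],
    [0.01, 0, 0],
    [0.03, 0, 0],
    [0, 0, 0],
  ],
  twist=[
    [0.177, 0, 0],
    [0.177, 0, 0],
    [0.177, 0, 0],
    [0.177, 0, 0],
    [0.177, 0, 0],
    [0.177, 0, 0],
    [0.177, 0, 0],
    [0.177, 0, 0],
    [0, 0, 0],
    [0, 0, 0],
  ],
)

```text
clock: 16.05
position: [0.5093, -0.0251, 0.0398]
orientation: [[0.0, 0.984, 0.18], [0.001, 0.18, -0.984], [-1.0, 0.0, -0.001]]
contact_force: [0.6, -0.7, -0.3]
gripper_width: 0.0233
```

```bash
python3 - <<'E'
from mv import *
avg(2);st()
sc=camera('scene')
crop('scene',(230,170,400,310),4.7,'pics/f3.png',[],sc)
E
```

```text
avg p [ 0.5109 -0.0258  0.0416] sd [0.0004 0.0002 0.0004] F [-0.8   0.26 -0.25]
t 16.15 p [ 0.5113 -0.0261  0.042 ] psi -79.7 xdir [ 0.005 -0.    -1.   ] F [-1.  -0.6  0.5] M [ 0.05 -0.04 -0.02] w 0.0233 q [-16.   8. 115.   0.  56.  64.]
```

View pics/f3.png

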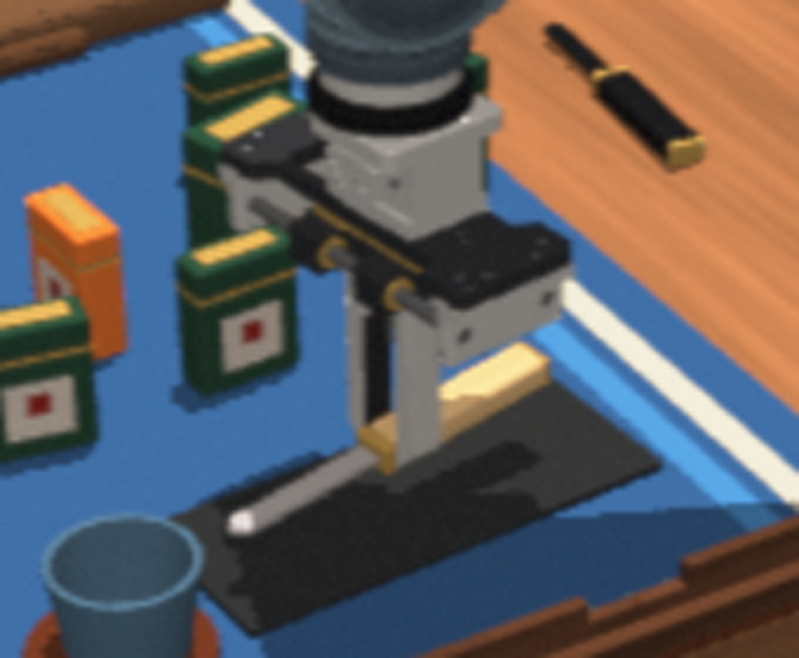

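Request:
carry_out(
  gripper=[1, 1, 1, 1, 1],
  dp=[
    [0.01, -0.003, 0],
    [0.01, 0, 0],
    [0.006, 0, 0],
    [0.003, 0, 0],
    [0, 0, 0],
  ],
  twist=[
    [0, 0, 0],
    [0, 0, 0],
    [0, 0, 0],
    [0, 0, 0],
    [0, 0, 0],
  ],
)

```text
clock: 16.82
position: [0.5077, -0.0274, 0.0119]
orientation: [[0.004, 0.984, 0.178], [0.0, 0.178, -0.984], [-1.0, 0.004, 0.0]]
contact_force: [-0.2, 0.2, -0.7]
gripper_width: 0.0232
```

```bash
python3 - <<'E'
from mv import *
avg(2);st()
E
```

```text
avg p [ 0.508  -0.0274  0.0122] sd [0.0001 0.     0.0001] F [-0.05 -0.05 -0.93]
t 16.93 p [ 0.508  -0.0275  0.0123] psi -79.8 xdir [ 0.004 -0.    -1.   ] F [-0.3 -0.3 -1.1] M [-0.04 -0.02 -0.04] w 0.0235 q [-16.  11. 116.   0.  53.  64.]
```

Request:
carry_out(
  gripper=[1, 1, 1, 0.4, 0, -0.4, -0.6, -0.6],
  dp=[
    [0.0015, 0, 0],
    [0.001, 0, 0],
    [0, 0, 0],
    [0, 0, 0],
    [0, 0, 0],
    [0, 0, 0],
    [0, 0, 0],
    [0, 0, 0],
  ],
  twist=[
    [0, 0, 0],
    [0, 0, 0],
    [0, 0, 0],
    [0, 0, 0],
    [0, 0, 0],
    [0, 0, 0],
    [0, 0, 0],
    [0, 0, 0],
  ],
)

```text
clock: 17.92
position: [0.5078, -0.0274, 0.0096]
orientation: [[0.004, 0.984, 0.178], [0.0, 0.178, -0.984], [-1.0, 0.004, 0.001]]
contact_force: [0.8, 0.1, 0.3]
gripper_width: 0.0649
```

Request:
carry_out(
  gripper=[-0.6, -0.6, -0.6, -0.6, -0.6],
  dp=[
    [-0.01, 0, 0],
    [-0.02, 0, 0],
    [-0.04, 0, 0],
    [-0.05, 0, 0],
    [0, 0, 0],
  ],
  twist=[
    [0, 0, 0],
    [0, 0, 0],
    [0, 0, 0],
    [0, 0, 0],
    [0, 0, 0],
  ],
)

```text
clock: 18.55
position: [0.5107, -0.0283, 0.135]
orientation: [[0.014, 0.984, 0.178], [-0.003, 0.178, -0.984], [-1.0, 0.013, 0.005]]
contact_force: [0.6, -0.1, 0.5]
gripper_width: 0.075
```

```bash
python3 - <<'E'
from mv import *
st()
sc=camera('scene'); np.save('open_top.npy',camera('top'))
crop('scene',(230,130,400,310),4.3,'pics/f4.png',[],sc)
E
```

```text
t 18.55 p [ 0.5107 -0.0283  0.135 ] psi -79.8 xdir [ 0.014 -0.003 -1.   ] F [ 0.6 -0.1  0.5] M [ 0.02 -0.05 -0.02] w 0.075 q [-16.  -1. 113.   0.  67.  64.]
```

View pics/f4.png

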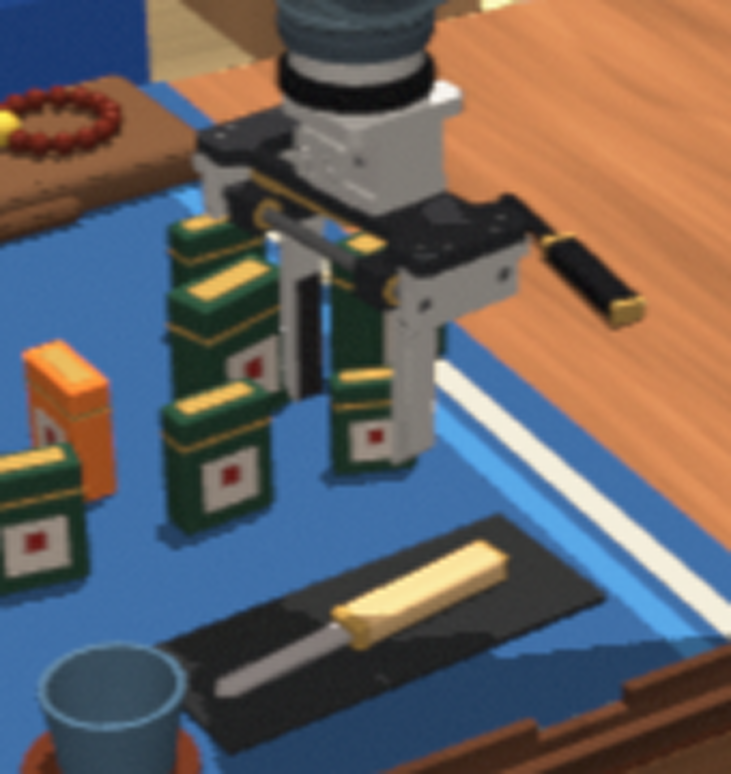

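```bash
python3 - <<'E'
from col import *
top=np.load('open_top.npy')
crop('top',(160,155,250,305),5,'pics/g1.png',[],top)
for u,v in((401,244),(403,288),(394,203)): print(unproj('top',(u,v),.092 if u!=394 else .076).round(3))
# predicted slot outlines
for nm,(cx,cy,a) in {'panel':(.5049,.2193,np.radians(91.73))}.items():
    L=[]
    for sy in(-.108,-.054,0,.054,.108):
        B=boxpts(cx,cy,a,.066,.030,.008,.038,0,sy); p=proj('top',B); L.append(p[[4,5,6,7,4]])
    p=proj('top',boxpts(cx,cy,a,.096,.314,0,.092)); L.append(p[[4,5,6,7,4]])
    crop('top',(160,155,250,305),5,'pics/g2.png',L,top)
E
```

```text
[ 0.464 -0.27   0.092]
[ 0.353 -0.272  0.092]
[ 0.573 -0.257  0.076]
```

View pics/g2.png

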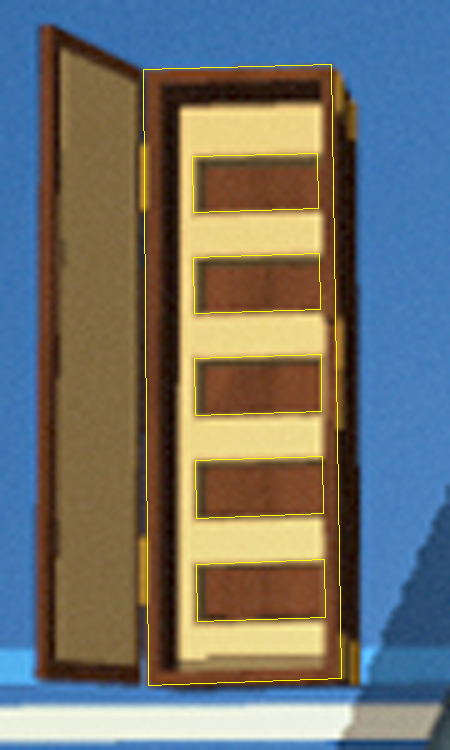

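```bash
python3 - <<'E'
from mv import *
print(unproj('scene',(358.9,290.6),.085)-unproj('scene',(355.2,288.3),.085),unproj('scene',(314.4,247.5),.085)-unproj('scene',(312,245.4),.085))
E
```

```text
[-2.37919053e-03  1.01792775e-02 -1.11022302e-16] [-0.00052374  0.01021444  0.        ]
```

```bash
python3 - <<'E'
from mv import *
R=Rdown(-83.7)
plan(([.520,-.1815,.135],R,3),([.520,-.1815,.040],R,3))
E
```

```text
6
dp [[-0.0015, -0.005, 0.0513], [-0.0015, -0.0039, 0.0514], [-0.0016, -0.0027, 0.0515], [0.0317, 0.0, 0.0], [0.0317, 0.0, 0.0], [0.0317, 0.0, 0.0]]
tw [[0.023, 0.0003, -0.0017], [0.023, 0.0003, -0.0017], [0.023, 0.0003, -0.0017], [0.0, 0.0, 0.0], [0.0, 0.0, 0.0], [0.0, 0.0, 0.0]]
```

Request:
carry_out(
  gripper=[-0.6, -0.6, -0.6, -0.6, -0.6, -0.6, -0.6],
  dp=[
    [-0.0015, -0.005, 0.0513],
    [-0.0015, -0.004, 0.0514],
    [-0.0015, -0.0025, 0.0515],
    [0, 0, 0],
    [0.04, 0, 0],
    [0.04, 0, 0],
    [0, 0, 0],
  ],
  twist=[
    [0.023, 0, -0.002],
    [0.023, 0, -0.002],
    [0.023, 0, -0.002],
    [0, 0, 0],
    [0, 0, 0],
    [0, 0, 0],
    [0, 0, 0],
  ],
)

```text
clock: 19.52
position: [0.5162, -0.1786, 0.0499]
orientation: [[-0.011, 0.994, 0.11], [0.005, 0.111, -0.994], [-1.0, -0.01, -0.006]]
contact_force: [0.5, -0.2, 0.6]
gripper_width: 0.0753
```

```bash
python3 - <<'E'
from mv import *
p=avg(2);st()
sc=camera('scene')
crop('scene',(230,120,370,280),4.7,'pics/g3.png',[],sc)
plan(([.520,-.1815,.040],Rdown(-83.7),1))
E
```

```text
avg p [ 0.5189 -0.1803  0.0534] sd [0.0007 0.0005 0.0009] F [-0.06  0.23  0.65]
t 19.62 p [ 0.5196 -0.1808  0.0543] psi -83.7 xdir [-0.003 -0.    -1.   ] F [-0.1  0.2  1. ] M [-0.04  0.01  0.08] w 0.0752 q [-31.  12. 109.  -0.  59.  53.]
1
dp [[0.0154, -0.0005, -0.0]]
tw [[0.0005, 0.0014, 0.0007]]
```

View pics/g3.png

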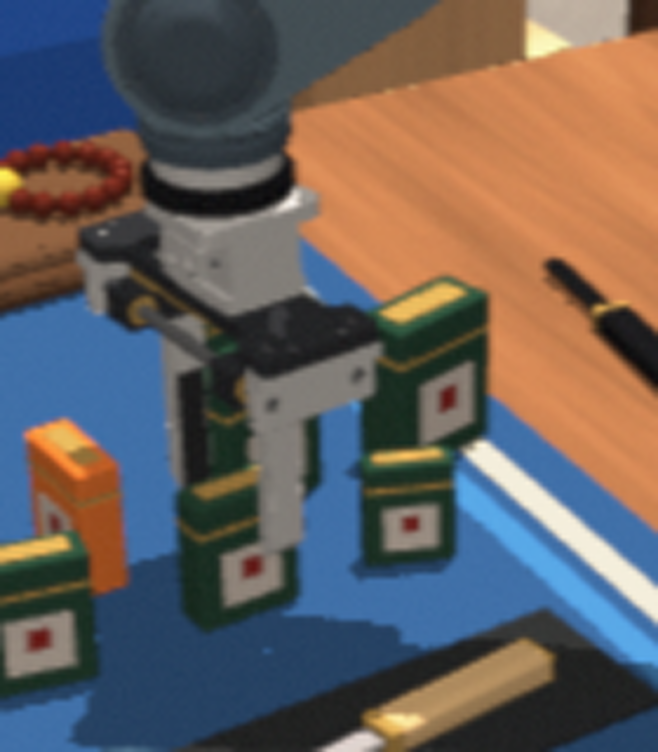

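Request:
carry_out(
  gripper=[-0.6, -0.6, 1, 1, 1, 1, 1, 1, 1],
  dp=[
    [0.0145, 0, 0],
    [0, 0, 0],
    [0, 0, 0],
    [0, 0, 0],
    [0, 0, 0],
    [0, 0, 0],
    [0, 0, 0],
    [0, 0, 0],
    [0, 0, 0],
  ],
  twist=[
    [0, 0, 0],
    [0, 0, 0],
    [0, 0, 0],
    [0, 0, 0],
    [0, 0, 0],
    [0, 0, 0],
    [0, 0, 0],
    [0, 0, 0],
    [0, 0, 0],
  ],
  grip_force=30,
)

```text
clock: 20.8
position: [0.5197, -0.1816, 0.0397]
orientation: [[-0.002, 0.994, 0.11], [-0.001, 0.11, -0.994], [-1.0, -0.002, 0.0]]
contact_force: [0.1, 0.9, -0.5]
gripper_width: 0.026
```

```bash
python3 - <<'E'
from mv import *
p=avg(2);st()
sc=camera('scene')
crop('scene',(230,120,370,280),4.7,'pics/g4.png',[],sc)
E
```

```text
avg p [ 0.5197 -0.1816  0.0397] sd [0. 0. 0.] F [-0.07  0.1  -0.31]
t 20.9 p [ 0.5197 -0.1816  0.0397] psi -83.7 xdir [-0.002 -0.001 -1.   ] F [-0.1  0.1 -0.5] M [-0.02  0.06 -0.02] w 0.026 q [-31.  13. 109.  -0.  57.  53.]
```

View pics/g4.png

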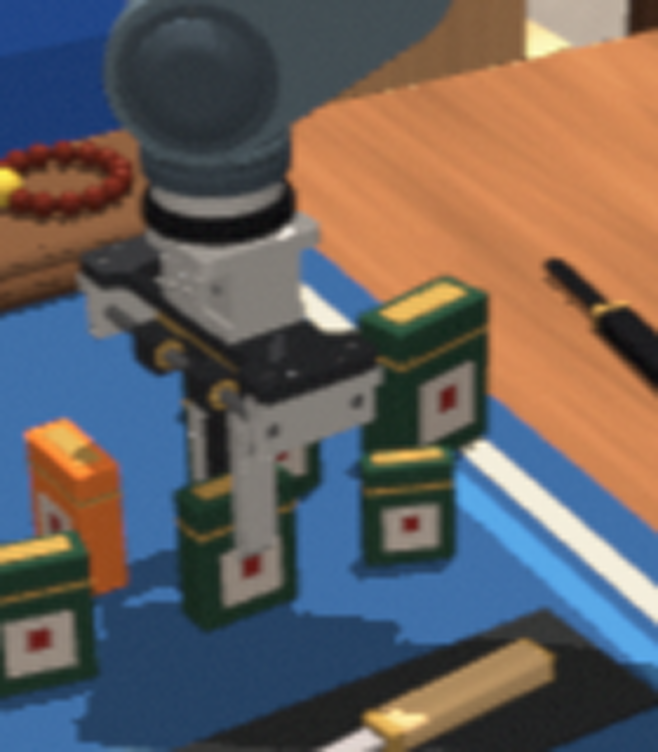

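```bash
python3 - <<'E'
from mv import *
c=np.array([.5197,-.1816,0]); n=np.array([-.11,.994,0]); a=np.array([.994,.11,0])
for z in (.025,.03,.035): print(z,proj('scene',c+n*.013+[0,0,z]))
print(proj('scene',c+n*.0255+[0,0,.0397]), proj('scene',c+n*.0255+a*.008+[0,0,.0397]),proj('scene',c+n*.0255-a*.008+[0,0,.0397]))
for s in(1,-1): print('corner',proj('scene',c+n*.013+a*.03*s+[0,0,0]),proj('scene',c+n*.013+a*.03*s+[0,0,.076]))
sc=camera('scene'); crop('scene',(255,200,305,260),12,'pics/g5.png',[],sc)
E
```

```text
0.025 [[282.86297128 241.71512943]]
0.03 [[282.77930948 239.97711255]]
0.035 [[282.6953444  238.23279498]]
[[285.40479396 238.807234  ]] [[282.59561372 239.85133108]] [[288.19931271 237.76858619]]
corner [[272.85836389 254.28816289]] [[271.26967143 227.51004321]]
corner [[293.49674828 246.41135741]] [[292.51070883 219.93933117]]
```

View pics/g5.png

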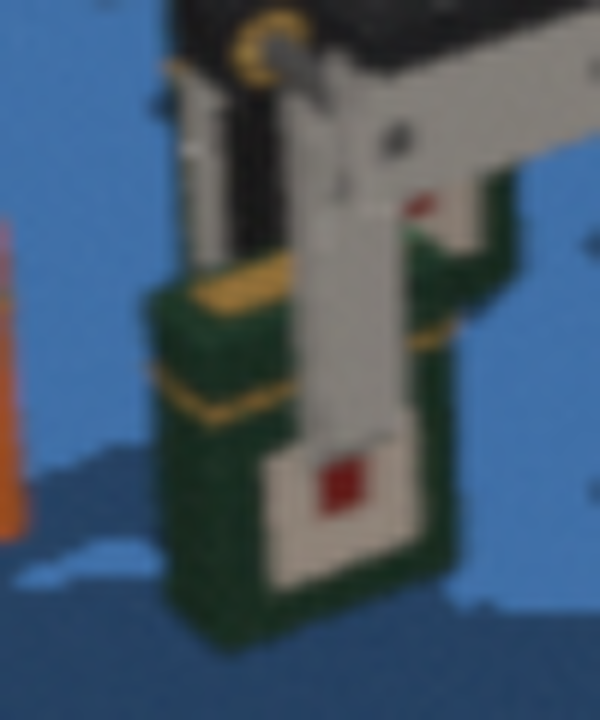

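```bash
python3 - <<'E'
from mv import *
R=Rdown(-83.7)
plan(([.5197,-.1816,.175],R,3),([.503,.2217,.175],Rdown(1.7),9))
E
```

```text
12
dp [[-0.0451, -0.0001, 0.0], [-0.0451, -0.0001, 0.0], [-0.0451, -0.0, 0.0], [0.0, 0.0031, -0.0447], [0.0, 0.0104, -0.0436], [0.0, 0.0175, -0.0413], [0.0, 0.024, -0.0379], [0.0, 0.0299, -0.0334], [0.0, 0.035, -0.028], [0.0, 0.0392, -0.0218], [0.0, 0.0422, -0.0151], [0.0, 0.0441, -0.0079]]
tw [[-0.0001, 0.0002, 0.0007], [-0.0001, 0.0002, 0.0007], [-0.0001, 0.0002, 0.0007], [-0.1656, 0.0, 0.0], [-0.1656, 0.0, 0.0], [-0.1656, 0.0, 0.0], [-0.1656, 0.0, 0.0], [-0.1656, 0.0, 0.0], [-0.1656, 0.0, 0.0], [-0.1656, 0.0, 0.0], [-0.1656, 0.0, 0.0], [-0.1656, 0.0, 0.0]]
```

Request:
carry_out(
  gripper=[1, 1, 1, 1],
  dp=[
    [-0.03, 0, 0],
    [-0.05, 0, 0],
    [-0.055, 0, 0],
    [0, 0, 0],
  ],
  twist=[
    [0, 0, 0],
    [0, 0, 0],
    [0, 0, 0],
    [0, 0, 0],
  ],
)

```text
clock: 21.5
position: [0.5228, -0.1831, 0.18]
orientation: [[0.007, 0.994, 0.11], [-0.006, 0.11, -0.994], [-1.0, 0.006, 0.007]]
contact_force: [0.5, -0.8, -0.1]
gripper_width: 0.0258
```

Request:
carry_out(
  gripper=[1, 1, 1, 1, 1, 1, 1, 1, 1, 1],
  dp=[
    [0.0, 0.0031, -0.0447],
    [0.0, 0.0104, -0.0436],
    [0.0, 0.0175, -0.0413],
    [0.0, 0.024, -0.0379],
    [0.0, 0.03, -0.0334],
    [0.0, 0.035, -0.028],
    [0.0, 0.039, -0.022],
    [0.0, 0.042, -0.015],
    [0.0, 0.044, -0.008],
    [0, 0, 0],
  ],
  twist=[
    [-0.1656, 0, 0],
    [-0.1656, 0, 0],
    [-0.1656, 0, 0],
    [-0.1656, 0, 0],
    [-0.1656, 0, 0],
    [-0.1656, 0, 0],
    [-0.1656, 0, 0],
    [-0.1656, 0, 0],
    [-0.1656, 0, 0],
    [0, 0, 0],
  ],
)

```text
clock: 22.75
position: [0.5016, 0.2232, 0.1725]
orientation: [[-0.005, -0.033, 0.999], [-0.001, 0.999, 0.033], [-1.0, -0.001, -0.005]]
contact_force: [0.1, -0.2, -0.8]
gripper_width: 0.0258
```

```bash
python3 - <<'E'
from mv import *
p=avg(3);st()
sc=camera('scene');top=camera('top')
crop('scene',(270,130,450,390),2.9,'pics/h1.png',[],sc)
crop('top',(150,140,330,310),4,'pics/h2.png',[],top)
plan(([.503,.2217,.115],Rdown(1.7),2))
E
```

```text
avg p [0.5022 0.2211 0.1729] sd [0.0003 0.0005 0.0002] F [-0.25 -0.14 -1.06]
t 22.9 p [0.5025 0.2205 0.1732] psi 1.6 xdir [-0.004 -0.002 -1.   ] F [-0.2 -0.6 -1.3] M [-0.01 -0.12 -0.01] w 0.0259 q [ 12.   2. 106.  -0.  72.  10.]
2
dp [[0.0294, 0.0008, 0.0001], [0.0294, 0.0008, 0.0001]]
tw [[-0.0012, -0.0014, 0.0005], [-0.0012, -0.0014, 0.0005]]
```

View pics/h1.png

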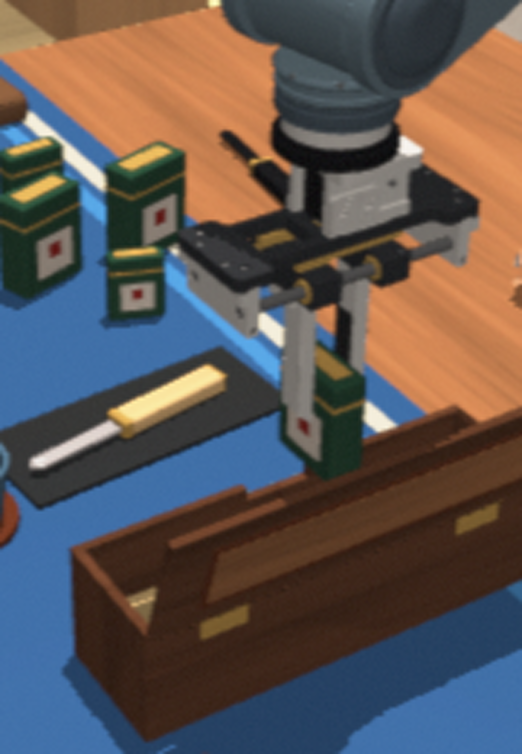

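View pics/h2.png

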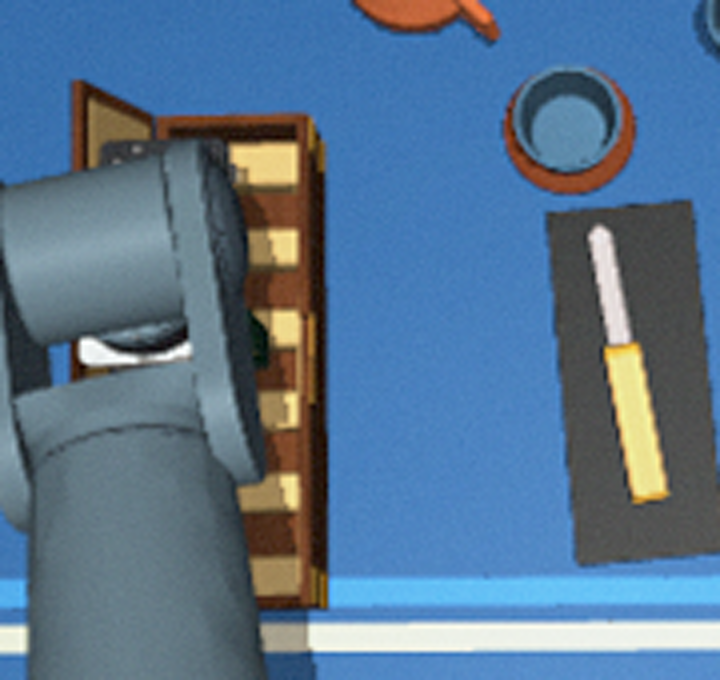

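Request:
carry_out(
  gripper=[1, 1, 1, 1],
  dp=[
    [0.03, 0.0005, 0],
    [0.03, 0.0005, 0],
    [0.025, 0.0, 0],
    [0, 0, 0],
  ],
  twist=[
    [-0.001, -0.001, 0],
    [-0.001, -0.001, 0],
    [0, 0, 0],
    [0, 0, 0],
  ],
)

```text
clock: 23.5
position: [0.5014, 0.2209, 0.0873]
orientation: [[-0.005, -0.029, 1.0], [-0.002, 1.0, 0.029], [-1.0, -0.002, -0.005]]
contact_force: [-0.0, 0.5, -1.0]
gripper_width: 0.0258
```

```bash
python3 - <<'E'
from mv import *
p=avg(5);st()
plan(([.503,.2217,.083],Rdown(1.7),1))
E
```

```text
avg p [0.5037 0.2219 0.0904] sd [0.0006 0.0003 0.0008] F [ 0.38 -0.18 -1.16]
t 23.75 p [0.5041 0.2222 0.091 ] psi 1.8 xdir [ 0.003 -0.    -1.   ] F [ 0.4 -0.9 -1.2] M [ 0.01 -0.13  0.  ] w 0.0259 q [ 12.   9. 109.  -0.  63.  10.]
1
dp [[0.008, -0.0005, -0.0012]]
tw [[0.0012, 0.0028, 0.0002]]
```

Request:
carry_out(
  gripper=[1, 1, 1, 1, 1],
  dp=[
    [0.007, -0.0005, -0.001],
    [0.005, 0, 0],
    [0.005, 0, 0],
    [0.005, 0, 0],
    [0, 0, 0],
  ],
  twist=[
    [0.001, 0.003, 0],
    [0, 0, 0],
    [0, 0, 0],
    [0, 0, 0],
    [0, 0, 0],
  ],
)

```text
clock: 24.38
position: [0.5027, 0.2218, 0.0675]
orientation: [[-0.001, -0.03, 1.0], [-0.0, 1.0, 0.03], [-1.0, -0.0, -0.001]]
contact_force: [2.2, -1.1, -0.6]
gripper_width: 0.0258
```

```bash
python3 - <<'E'
from mv import *
p=avg(4);st()
E
```

```text
avg p [0.5027 0.2218 0.0675] sd [0. 0. 0.] F [ 3.71 -0.02 -1.1 ]
t 24.57 p [0.5027 0.2218 0.0675] psi 1.7 xdir [-0.001 -0.    -1.   ] F [ 4.4  0.3 -1.2] M [ 0.09 -1.02 -0.12] w 0.0255 q [ 12.  10. 109.  -0.  60.  10.]
```

Request:
carry_out(
  gripper=[1, 1, 1, 1, 1],
  dp=[
    [0.004, 0, 0.001],
    [0.006, 0, 0.0005],
    [0.006, 0, 0],
    [0.003, 0, 0],
    [0, 0, 0],
  ],
  twist=[
    [0, 0, 0],
    [0, 0, 0],
    [0, 0, 0],
    [0, 0, 0],
    [0, 0, 0],
  ],
)

```text
clock: 25.2
position: [0.5029, 0.2217, 0.0479]
orientation: [[-0.004, -0.03, 1.0], [-0.001, 1.0, 0.03], [-1.0, -0.001, -0.004]]
contact_force: [1.7, 0.1, -1.9]
gripper_width: 0.0256
```

```bash
python3 - <<'E'
from mv import *
p=avg(4);st()
E
```

```text
avg p [0.5029 0.2216 0.0481] sd [0.     0.     0.0001] F [ 1.32  0.43 -1.33]
t 25.4 p [0.5029 0.2216 0.0482] psi 1.7 xdir [-0.004 -0.001 -1.   ] F [ 0.9  0.7 -1.5] M [-0.04 -0.17 -0.03] w 0.0259 q [ 12.  12. 109.  -0.  59.  10.]
```

Request:
carry_out(
  gripper=[1, 1, 1, 0.1, 0.1, 0.1, 0.1, 0.1],
  dp=[
    [0.001, 0, 0],
    [0.001, 0, 0],
    [0, 0, 0],
    [0, 0, 0],
    [0, 0, 0],
    [0, 0, 0],
    [-0.01, 0, 0],
    [-0.02, 0, 0],
  ],
  twist=[
    [0, 0, 0],
    [0, 0, 0],
    [0, 0, 0],
    [0, 0, 0],
    [0, 0, 0],
    [0, 0, 0],
    [0, 0, 0],
    [0, 0, 0],
  ],
)

```text
clock: 26.4
position: [0.5029, 0.2216, 0.0765]
orientation: [[-0.005, -0.03, 1.0], [-0.001, 1.0, 0.03], [-1.0, -0.001, -0.005]]
contact_force: [0.6, -0.8, 0.1]
gripper_width: 0.0423
```

```bash
python3 - <<'E'
from mv import *
st(); T=[.6386-.001,-.1743+.0009]; psi=-99
R=Rdown(-99)
print(get_obs()['position'])
plan(([.503,.2217,.19],Rdown(1.7),2),([T[0],T[1],.19],R,11),([T[0],T[1],.04],R,4))
E
```

```text
t 26.4 p [0.5029 0.2216 0.0765] psi 1.7 xdir [-0.005 -0.001 -1.   ] F [ 0.6 -0.8  0.1] M [-0.04 -0.09  0.02] w 0.0423 q [ 12.  10. 109.  -0.  62.  10.]
[0.50285111 0.22159549 0.07645996]
17
dp [[-0.0568, -0.0, -0.0002], [-0.0568, 0.0, -0.0001], [0.0, -0.0363, 0.0112], [0.0, -0.034, 0.0168], [0.0, -0.0309, 0.022], [0.0, -0.027, 0.0266], [0.0, -0.0224, 0.0306], [0.0, -0.0173, 0.0338], [0.0, -0.0117, 0.0361], [0.0, -0.0058, 0.0375], [0.0, 0.0002, 0.0379], [0.0, 0.0063, 0.0374], [0.0, 0.0121, 0.036], [0.0375, 0.0, 0.0], [0.0375, 0.0, 0.0], [0.0375, 0.0, 0.0], [0.0375, 0.0, 0.0]]
tw [[0.0004, -0.0023, 0.0005], [0.0004, -0.0023, 0.0005], [0.1598, 0.0, 0.0], [0.1598, 0.0, 0.0], [0.1598, 0.0, 0.0], [0.1598, 0.0, 0.0], [0.1598, 0.0, 0.0], [0.1598, 0.0, 0.0], [0.1598, 0.0, 0.0], [0.1598, 0.0, 0.0], [0.1598, 0.0, 0.0], [0.1598, 0.0, 0.0], [0.1598, 0.0, 0.0], [0.0, 0.0, 0.0], [0.0, 0.0, 0.0], [0.0, 0.0, 0.0], [0.0, 0.0, 0.0]]
```

```bash
python3 - <<'E'
from mv import *
T=[.6376,-.1734]
R=Rdown(81)
plan(([.503,.2217,.19],Rdown(1.7),2),([T[0],T[1],.19],R,8))
E
```

```text
10
dp [[-0.0568, -0.0, -0.0002], [-0.0568, 0.0, -0.0001], [0.0, -0.0499, 0.0154], [0.0, -0.0518, 0.0065], [0.0, -0.0521, -0.0025], [0.0, -0.0509, -0.0114], [0.0, -0.0482, -0.02], [0.0, -0.044, -0.028], [0.0, -0.0386, -0.0352], [0.0, -0.0319, -0.0413]]
tw [[0.0004, -0.0023, 0.0005], [0.0004, -0.0023, 0.0005], [-0.173, 0.0, 0.0], [-0.173, 0.0, 0.0], [-0.173, 0.0, 0.0], [-0.173, 0.0, 0.0], [-0.173, 0.0, 0.0], [-0.173, 0.0, 0.0], [-0.173, 0.0, 0.0], [-0.173, 0.0, 0.0]]
```

Request:
carry_out(
  gripper=[0.1, 0.1, -0.6, -0.6, -0.6, -0.6, -0.6, -0.6, -0.6, -0.6],
  dp=[
    [-0.057, 0, 0],
    [-0.057, 0, 0],
    [0, -0.05, 0.0154],
    [0, -0.052, 0.0065],
    [0, -0.052, -0.0025],
    [0, -0.051, -0.0114],
    [0, -0.048, -0.02],
    [0, -0.044, -0.028],
    [0, -0.0385, -0.035],
    [0, -0.032, -0.041],
  ],
  twist=[
    [0, 0, 0],
    [0, 0, 0],
    [-0.173, 0, 0],
    [-0.173, 0, 0],
    [-0.173, 0, 0],
    [-0.173, 0, 0],
    [-0.173, 0, 0],
    [-0.173, 0, 0],
    [-0.173, 0, 0],
    [-0.173, 0, 0],
  ],
)

```text
clock: 27.65
position: [0.6392, -0.1747, 0.1912]
orientation: [[-0.002, -0.989, 0.15], [-0.001, 0.15, 0.989], [-1.0, 0.002, -0.001]]
contact_force: [0.5, 0.9, 0.4]
gripper_width: 0.075
```

```bash
python3 - <<'E'
from mv import *
p=avg(4); st()
sc=camera('scene');top=camera('top')
crop('scene',(200,150,460,390),3,'pics/i1.png',[],sc)
crop('top',(160,140,440,310),2.8,'pics/i2.png',[],top)
plan(([.6376,-.1734,.10],Rdown(81),2),([.6376,-.1734,.04],Rdown(81),2))
E
```

```text
avg p [ 0.6394 -0.1767  0.1908] sd [0.0006 0.0027 0.0002] F [-0.28 -0.71  0.1 ]
t 27.85 p [ 0.6387 -0.1735  0.1905] psi 80.9 xdir [-0.003 -0.    -1.   ] F [ 1.1 -0.2  0.5] M [ 0.06 -0.13 -0.02] w 0.0754 q [ -25.   16.   88.   -0.   76. -106.]
4
dp [[0.0453, 0.0002, -0.0008], [0.0453, 0.0003, -0.0008], [0.03, 0.0, 0.0], [0.03, 0.0, 0.0]]
tw [[0.0003, -0.0004, -0.0015], [0.0003, -0.0004, -0.0015], [0.0, 0.0, 0.0], [0.0, 0.0, 0.0]]
```

View pics/i1.png

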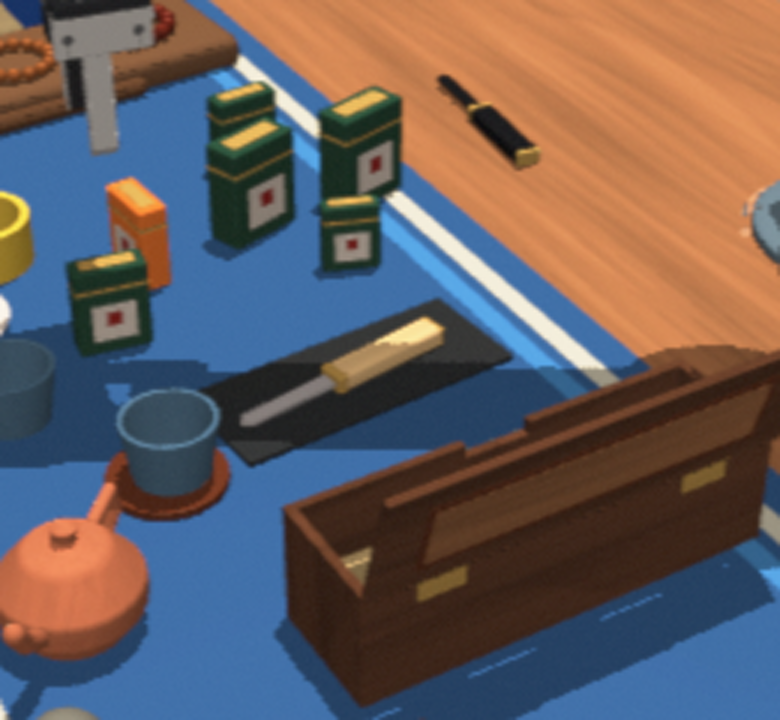

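View pics/i2.png

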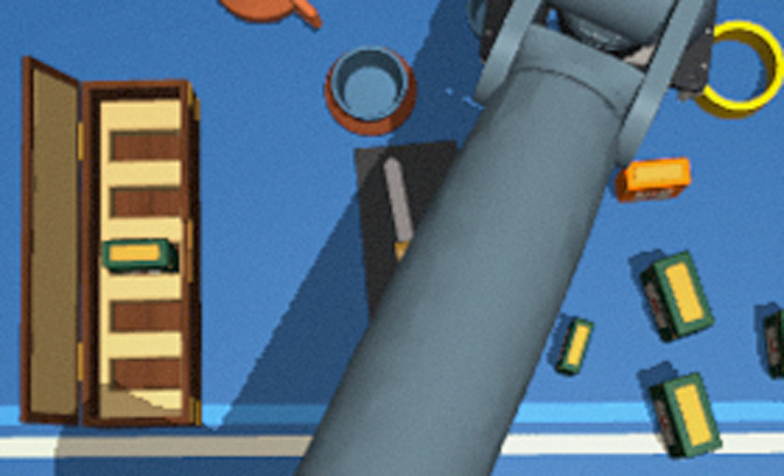

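Request:
carry_out(
  gripper=[-0.6, -0.6, -0.6, -0.6, -0.6],
  dp=[
    [0.045, 0.001, 0],
    [0.045, 0, 0],
    [0.03, 0.0, 0],
    [0.0295, 0, 0],
    [0, 0, 0],
  ],
  twist=[
    [0, 0, -0.001],
    [0, 0, -0.001],
    [0, 0, 0],
    [0, 0, 0],
    [0, 0, 0],
  ],
)

```text
clock: 28.58
position: [0.6354, -0.1706, 0.0385]
orientation: [[-0.006, -0.988, 0.155], [0.001, 0.155, 0.988], [-1.0, 0.006, 0.0]]
contact_force: [0.2, -0.2, 0.3]
gripper_width: 0.0754
```

```bash
python3 - <<'E'
from mv import *
p=avg(4); st()
sc=camera('scene')
crop('scene',(190,180,290,290),7,'pics/i3.png',[],sc)
plan(([.6376,-.1734,.04],Rdown(81),1))
E
```

```text
avg p [ 0.6381 -0.1723  0.0421] sd [0.0007 0.0006 0.001 ] F [0.11 0.24 0.17]
t 28.77 p [ 0.6388 -0.173   0.0431] psi 81.1 xdir [ 0.002 -0.002 -1.   ] F [0.6 0.  0. ] M [ 0.07 -0.17 -0.02] w 0.0752 q [ -25.   26.   93.   -0.   61. -106.]
1
dp [[0.003, 0.0011, -0.0004]]
tw [[0.001, -0.0021, 0.0024]]
```

View pics/i3.png

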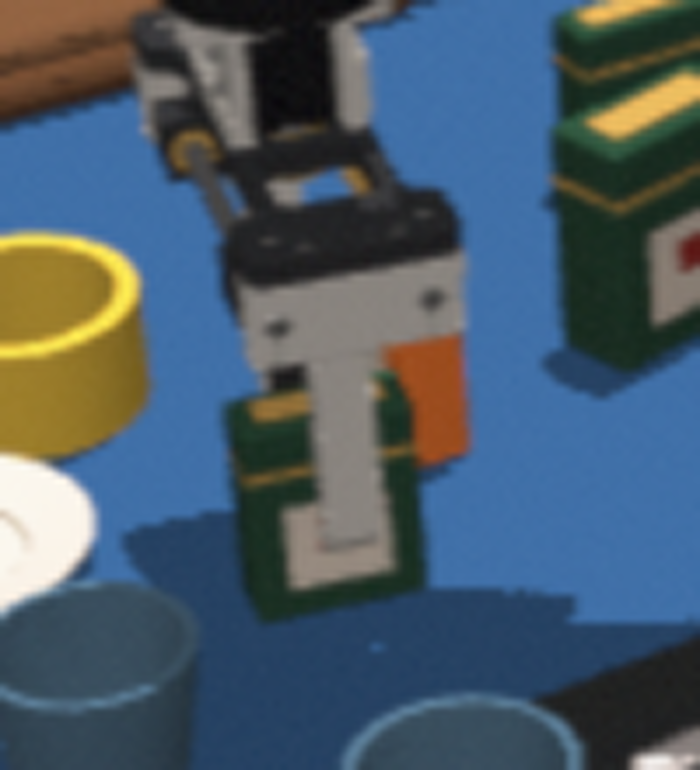

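Request:
carry_out(
  gripper=[-0.6, -0.6, 1, 1, 1, 1, 1, 1, 1],
  dp=[
    [0.003, 0.001, 0],
    [0, 0, 0],
    [0, 0, 0],
    [0, 0, 0],
    [0, 0, 0],
    [0, 0, 0],
    [0, 0, 0],
    [0, 0, 0],
    [0, 0, 0],
  ],
  twist=[
    [0, 0, 0],
    [0, 0, 0],
    [0, 0, 0],
    [0, 0, 0],
    [0, 0, 0],
    [0, 0, 0],
    [0, 0, 0],
    [0, 0, 0],
    [0, 0, 0],
  ],
)

```text
clock: 29.95
position: [0.6365, -0.1728, 0.0378]
orientation: [[-0.001, -0.988, 0.156], [-0.001, 0.156, 0.988], [-1.0, 0.001, -0.001]]
contact_force: [-0.5, 0.1, 0.5]
gripper_width: 0.0261
```

```bash
python3 - <<'E'
from mv import *
p=avg(3); st()
sc=camera('scene')
n=get_obs()['orientation'][:,2]; a=-get_obs()['orientation'][:,1]; c=p*[1,1,0]
print(proj('scene',c+n*.013+[0,0,.03]),[proj('scene',c+n*.0255+a*s+[0,0,p[2]]) for s in(.008,-.008)],[proj('scene',c+n*.013+a*s) for s in(.03,-.03)])
crop('scene',(215,210,265,275),11,'pics/i4.png',[],sc)
E
```

```text
avg p [ 0.6365 -0.1728  0.0378] sd [0. 0. 0.] F [-0.04 -0.64 -0.54]
t 30.1 p [ 0.6365 -0.1728  0.0378] psi 81.0 xdir [-0.001 -0.001 -1.   ] F [-0.4 -0.4 -0.5] M [ 0.04 -0.2   0.01] w 0.0256 q [ -25.   26.   93.   -0.   61. -106.]
[[238.22516069 255.32667133]] [array([[235.86298293, 256.00083569]]), array([[242.60910269, 254.63803693]])] [array([[226.77944105, 268.46172344]]), array([[251.55104712, 263.33320392]])]
```

View pics/i4.png

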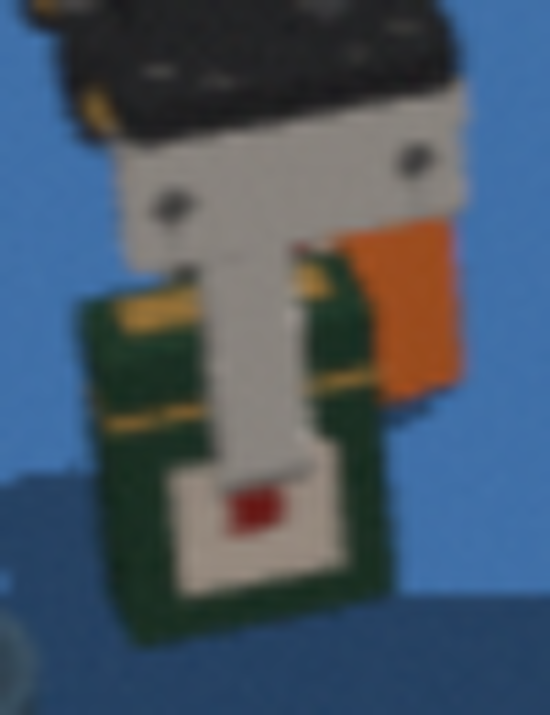

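```bash
python3 - <<'E'
from mv import *
plan(([.6365,-.1728,.175],Rdown(81),3),([.6124,.2235,.175],Rdown(1.7),8))
E
```

```text
11
dp [[-0.0457, 0.0, -0.0001], [-0.0457, 0.0, -0.0], [-0.0457, 0.0, -0.0], [0.0, 0.0107, 0.0485], [0.0, 0.0189, 0.0459], [0.0, 0.0265, 0.0419], [0.0, 0.0333, 0.0368], [0.0, 0.0392, 0.0305], [0.0, 0.0438, 0.0233], [0.0, 0.0472, 0.0154], [0.0, 0.0491, 0.007]]
tw [[0.0002, -0.0004, -0.0003], [0.0002, -0.0004, -0.0003], [0.0002, -0.0004, -0.0003], [0.173, 0.0, 0.0], [0.173, 0.0, 0.0], [0.173, 0.0, 0.0], [0.173, 0.0, 0.0], [0.173, 0.0, 0.0], [0.173, 0.0, 0.0], [0.173, 0.0, 0.0], [0.173, 0.0, 0.0]]
```

Request:
carry_out(
  gripper=[1, 1, 1, 1],
  dp=[
    [-0.03, 0, 0],
    [-0.05, 0, 0],
    [-0.057, 0, 0],
    [0, 0, 0],
  ],
  twist=[
    [0, 0, 0],
    [0, 0, 0],
    [0, 0, 0],
    [0, 0, 0],
  ],
)

```text
clock: 30.65
position: [0.6398, -0.1741, 0.1813]
orientation: [[0.009, -0.988, 0.156], [-0.006, 0.156, 0.988], [-1.0, -0.01, -0.004]]
contact_force: [0.0, -1.3, -1.2]
gripper_width: 0.0256
```

Request:
carry_out(
  gripper=[1, 1, 1, 1, 1, 1, 1, 1, 1],
  dp=[
    [0.0, 0.0107, 0.0485],
    [0.0, 0.019, 0.046],
    [0.0, 0.0265, 0.042],
    [0.0, 0.0333, 0.0368],
    [0.0, 0.039, 0.0305],
    [0.0, 0.044, 0.0233],
    [0.0, 0.047, 0.0154],
    [0.0, 0.049, 0.007],
    [0, 0, 0],
  ],
  twist=[
    [0.173, 0, 0],
    [0.173, 0, 0],
    [0.173, 0, 0],
    [0.173, 0, 0],
    [0.173, 0, 0],
    [0.173, 0, 0],
    [0.173, 0, 0],
    [0.173, 0, 0],
    [0, 0, 0],
  ],
)

```text
clock: 31.78
position: [0.6107, 0.2263, 0.1722]
orientation: [[-0.004, -0.035, 0.999], [-0.001, 0.999, 0.035], [-1.0, -0.001, -0.004]]
contact_force: [0.5, -1.1, -0.9]
gripper_width: 0.026
```

```bash
python3 - <<'E'
from mv import *
p=avg(4); st()
sc=camera('scene')
crop('scene',(230,130,450,390),2.9,'pics/i5.png',[],sc)
plan(([.6124,.2235,.085],Rdown(1.7),3))
E
```

```text
avg p [0.6117 0.2233 0.1729] sd [0.0004 0.0008 0.0004] F [-0.06 -0.02 -1.28]
t 31.98 p [0.6122 0.2224 0.1734] psi 1.7 xdir [-0.003 -0.002 -1.   ] F [-0.5  0.2 -1.5] M [-0.01 -0.03 -0.01] w 0.0254 q [10. 16. 90. -0. 74.  8.]
3
dp [[0.0296, 0.0005, 0.0], [0.0296, 0.0005, 0.0], [0.0296, 0.0004, 0.0]]
tw [[-0.0001, -0.0007, 0.0005], [-0.0001, -0.0007, 0.0005], [-0.0001, -0.0007, 0.0005]]
```

View pics/i5.png

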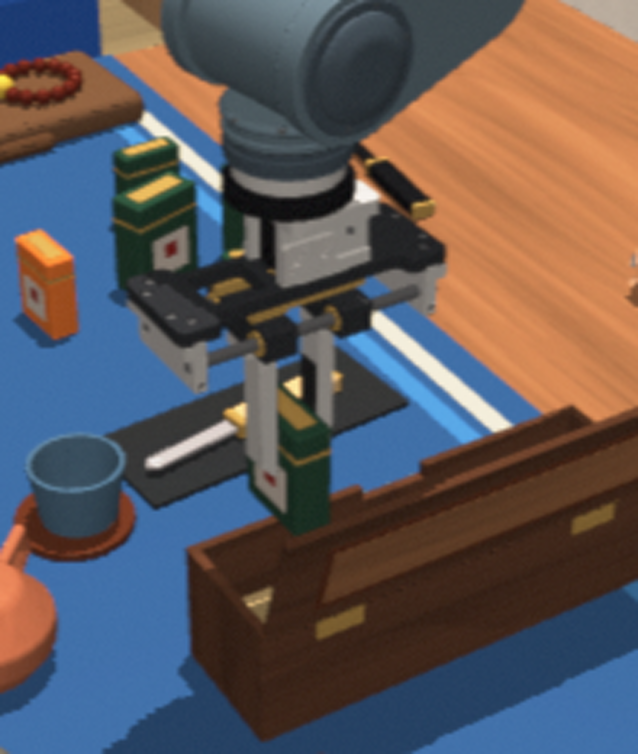

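Request:
carry_out(
  gripper=[1, 1, 1, 1, 1],
  dp=[
    [0.03, 0.0005, 0],
    [0.03, 0.0005, 0],
    [0.024, 0, 0],
    [0, 0, 0],
    [0, 0, 0],
  ],
  twist=[
    [0, -0.001, 0],
    [0, -0.001, 0],
    [0, 0, 0],
    [0, 0, 0],
    [0, 0, 0],
  ],
)

```text
clock: 32.65
position: [0.6134, 0.224, 0.0917]
orientation: [[0.003, -0.03, 1.0], [-0.001, 1.0, 0.03], [-1.0, -0.001, 0.003]]
contact_force: [0.1, 0.6, -1.0]
gripper_width: 0.026
```

```bash
python3 - <<'E'
from mv import *
p=avg(2); st()
plan(([.6124,.2235,.082],Rdown(1.7),1))
E
```

```text
avg p [0.6137 0.2243 0.0922] sd [0.     0.0001 0.0001] F [-0.14  0.33 -1.42]
t 32.75 p [0.6137 0.2244 0.0923] psi 1.7 xdir [ 0.004 -0.    -1.   ] F [-0.5  0.6 -1.2] M [-0.08 -0.05 -0.  ] w 0.0259 q [10. 21. 93. -0. 66.  9.]
1
dp [[0.0103, -0.0008, -0.0014]]
tw [[0.0003, 0.0039, 0.0006]]
```

Request:
carry_out(
  gripper=[1, 1, 1, 1, 1],
  dp=[
    [0.01, -0.0008, -0.0013],
    [0.005, 0, 0],
    [0.005, 0, 0],
    [0.004, 0, 0],
    [0, 0, 0],
  ],
  twist=[
    [0, 0.004, 0],
    [0, 0, 0],
    [0, 0, 0],
    [0, 0, 0],
    [0, 0, 0],
  ],
)

```text
clock: 33.38
position: [0.611, 0.2236, 0.066]
orientation: [[-0.003, -0.03, 1.0], [-0.001, 1.0, 0.03], [-1.0, -0.001, -0.003]]
contact_force: [0.4, -0.4, -0.7]
gripper_width: 0.0259
```

```bash
python3 - <<'E'
from mv import *
p=avg(2); st()
E
```

```text
avg p [0.6111 0.2236 0.0664] sd [0.     0.     0.0001] F [-0.82 -0.19 -1.  ]
t 33.48 p [0.6112 0.2236 0.0665] psi 1.7 xdir [-0.003 -0.001 -1.   ] F [-1.2 -0.1 -1.5] M [-0.02 -0.09 -0.02] w 0.0256 q [10. 23. 94. -0. 64.  8.]
```

Entered freely (bottom at ~29 mm). Push down to the floor and release.

Request:
carry_out(
  gripper=[1, 1, 1, 1, 1, 1],
  dp=[
    [0.006, 0, 0.0005],
    [0.006, 0, 0],
    [0.005, 0, 0],
    [0.003, 0, 0],
    [0.0015, 0, 0],
    [0, 0, 0],
  ],
  twist=[
    [0, 0, 0],
    [0, 0, 0],
    [0, 0, 0],
    [0, 0, 0],
    [0, 0, 0],
    [0, 0, 0],
  ],
)

```text
clock: 34.22
position: [0.6116, 0.2236, 0.0459]
orientation: [[-0.004, -0.031, 1.0], [-0.001, 1.0, 0.031], [-1.0, -0.001, -0.004]]
contact_force: [-3.7, -0.6, 4.9]
gripper_width: 0.0257
```

```bash
python3 - <<'E'
from mv import *
p=avg(2); st()
E
```

```text
avg p [0.6116 0.2236 0.0458] sd [0. 0. 0.] F [-3.51 -1.07  5.54]
t 34.33 p [0.6116 0.2236 0.0458] psi 1.8 xdir [-0.004 -0.001 -1.   ] F [-3.7 -0.8  5.8] M [-0.23  0.74  0.02] w 0.0261 q [10. 25. 94. -0. 62.  8.]
```

Request:
carry_out(
  gripper=[0.1, 0.1, 0.1, 0.1, 0.1, 0.1, 0.1],
  dp=[
    [0, 0, 0],
    [0, 0, 0],
    [0, 0, 0],
    [-0.02, 0, 0],
    [-0.04, 0, 0],
    [-0.05, 0, 0],
    [-0.03, 0, 0],
  ],
  twist=[
    [0, 0, 0],
    [0, 0, 0],
    [0, 0, 0],
    [0, 0, 0],
    [0, 0, 0],
    [0, 0, 0],
    [0, 0, 0],
  ],
)

```text
clock: 35.2
position: [0.6135, 0.2241, 0.19]
orientation: [[0.003, -0.03, 1.0], [-0.0, 1.0, 0.03], [-1.0, -0.0, 0.003]]
contact_force: [0.8, 0.5, -0.1]
gripper_width: 0.042
```

```bash
python3 - <<'E'
from mv import *
st()
sc=camera('top')
from col import yellow
plan(([.517,-.08,.19],Rdown(-41),6),([.4203,-.3825,.16],Rdown(-84),6))
E
```

```text
t 35.2 p [0.6135 0.2241 0.19  ] psi 1.7 xdir [ 0.003 -0.    -1.   ] F [ 0.8  0.5 -0.1] M [-0.02 -0.04  0.06] w 0.042 q [10. 15. 90. -0. 75.  8.]
12
dp [[0.0005, -0.0502, -0.018], [0.0005, -0.0521, -0.0116], [0.0006, -0.0531, -0.005], [0.0006, -0.0533, 0.0016], [0.0006, -0.0527, 0.0082], [0.0007, -0.0513, 0.0147], [0.005, -0.0486, 0.0209], [0.005, -0.0456, 0.0268], [0.005, -0.0419, 0.0323], [0.005, -0.0376, 0.0373], [0.005, -0.0326, 0.0417], [0.005, -0.0272, 0.0454]]
tw [[0.1244, 0.0013, -0.0007], [0.1244, 0.0013, -0.0007], [0.1244, 0.0013, -0.0007], [0.1244, 0.0013, -0.0007], [0.1244, 0.0013, -0.0007], [0.1244, 0.0013, -0.0007], [0.1251, 0.0, 0.0], [0.1251, 0.0, 0.0], [0.1251, 0.0, 0.0], [0.1251, 0.0, 0.0], [0.1251, 0.0, 0.0], [0.1251, 0.0, 0.0]]
```

Request:
carry_out(
  gripper=[0.1, 0.1, -0.6, -0.6, -0.6, -0.6],
  dp=[
    [0, -0.05, -0.018],
    [0, -0.052, -0.0115],
    [0.0, -0.053, -0.005],
    [0, -0.0533, 0.0015],
    [0, -0.0527, 0.008],
    [0, -0.0513, 0.0147],
  ],
  twist=[
    [0.1245, 0, 0],
    [0.1245, 0, 0],
    [0.1245, 0, 0],
    [0.1245, 0, 0],
    [0.1245, 0, 0],
    [0.1245, 0, 0],
  ],
)

```text
clock: 36.0
position: [0.5126, -0.0817, 0.186]
orientation: [[-0.002, 0.66, 0.751], [-0.002, 0.751, -0.66], [-1.0, -0.002, -0.0]]
contact_force: [0.1, -0.3, 0.1]
gripper_width: 0.0742
```

Request:
carry_out(
  gripper=[-0.6, -0.6, -0.6, -0.6, -0.6, -0.6, -0.6],
  dp=[
    [0, -0.0486, 0.021],
    [0, -0.0456, 0.027],
    [0, -0.042, 0.032],
    [0, -0.0376, 0.037],
    [0, -0.0326, 0.0417],
    [0, -0.027, 0.045],
    [0, 0, 0],
  ],
  twist=[
    [0.125, 0, 0],
    [0.125, 0, 0],
    [0.125, 0, 0],
    [0.125, 0, 0],
    [0.125, 0, 0],
    [0.125, 0, 0],
    [0, 0, 0],
  ],
)

```text
clock: 36.88
position: [0.4151, -0.3846, 0.1865]
orientation: [[-0.003, 0.995, 0.1], [-0.002, 0.1, -0.995], [-1.0, -0.003, 0.002]]
contact_force: [-0.1, 0.3, -0.1]
gripper_width: 0.0754
```

```bash
python3 - <<'E'
from mv import *
p=avg(4);st()
top=camera('top'); 
crop('top',(160,140,460,310),2.6,'pics/j1.png',[],top)
plan(([.4203,-.3825,.10],Rdown(-84),2),([.4203,-.3825,.04],Rdown(-84),2))
E
```

```text
avg p [ 0.4162 -0.3816  0.1862] sd [0.0004 0.0008 0.0001] F [ 0.41  0.26 -0.2 ]
t 37.08 p [ 0.4167 -0.3808  0.1861] psi -83.9 xdir [-0.003 -0.001 -1.   ] F [-0.1 -1.4 -0.1] M [ 0.03 -0.01  0.02] w 0.0758 q [-54.   4. 103.  -0.  73.  30.]
4
dp [[0.0431, 0.0018, 0.0011], [0.0431, 0.0017, 0.0011], [0.03, 0.0, 0.0], [0.03, 0.0, 0.0]]
tw [[0.0007, 0.0003, 0.0015], [0.0007, 0.0003, 0.0015], [0.0, 0.0, 0.0], [0.0, 0.0, 0.0]]
```

View pics/j1.png

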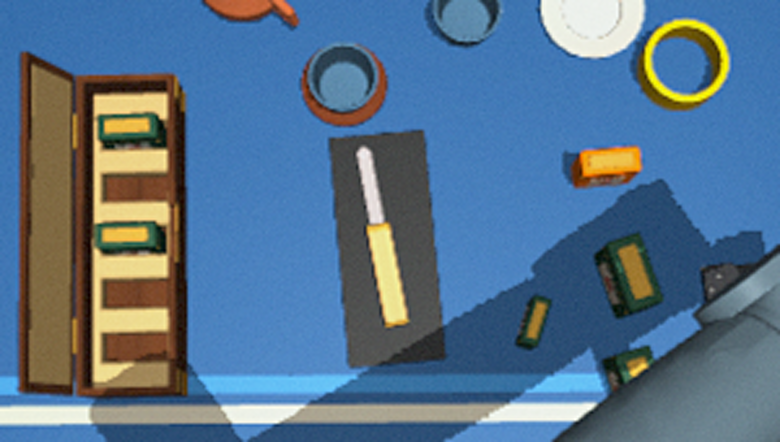

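Request:
carry_out(
  gripper=[-0.6, -0.6, -0.6, -0.6, -0.6, -0.6, -0.6],
  dp=[
    [0.043, 0.0018, 0.001],
    [0.043, 0.0017, 0.001],
    [0.03, 0, 0],
    [0, 0, 0],
    [0, 0, 0],
    [0.028, 0, 0],
    [0, 0, 0],
  ],
  twist=[
    [0, 0, 0.001],
    [0, 0, 0.001],
    [0, 0, 0],
    [0, 0, 0],
    [0, 0, 0],
    [0, 0, 0],
    [0, 0, 0],
  ],
)

```text
clock: 38.0
position: [0.4196, -0.3831, 0.0423]
orientation: [[-0.002, 0.995, 0.104], [-0.0, 0.104, -0.995], [-1.0, -0.002, -0.0]]
contact_force: [0.2, -0.3, -0.8]
gripper_width: 0.0751
```

```bash
python3 - <<'E'
from mv import *
p=avg(4);st()
sc=camera('scene'); 
crop('scene',(240,130,340,230),7,'pics/j2.png',[],sc)
plan(([.4203,-.3825,.04],Rdown(-84),1))
E
```

```text
avg p [ 0.4204 -0.3844  0.0438] sd [0.0002 0.0003 0.0003] F [-0.04 -0.06  0.52]
t 38.2 p [ 0.4205 -0.3847  0.044 ] psi -84.0 xdir [ 0.001 -0.003 -1.   ] F [-0.7  0.1  0. ] M [ 0.04  0.06 -0.  ] w 0.0754 q [-54.  15. 107.  -0.  58.  30.]
1
dp [[0.0038, 0.0001, -0.0021]]
tw [[-0.0004, 0.0032, -0.0003]]
```

View pics/j2.png

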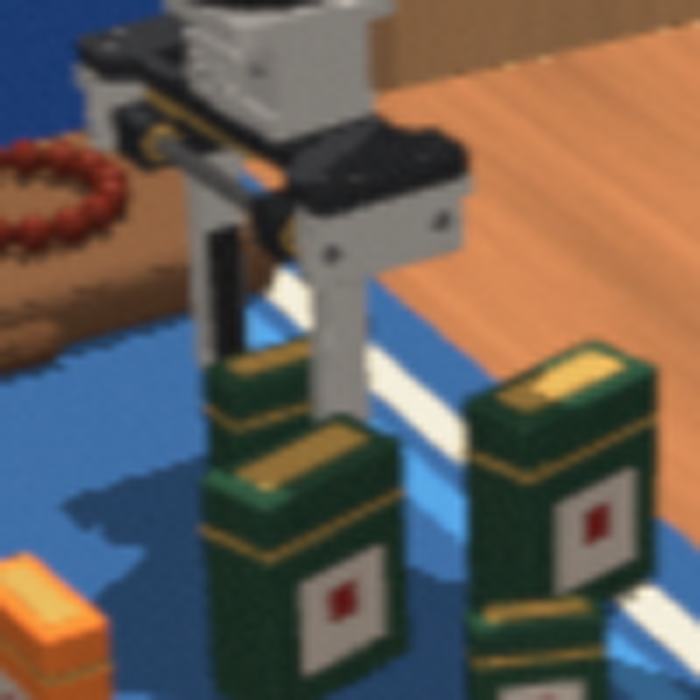

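Request:
carry_out(
  gripper=[-0.6, -0.6, 1, 1, 1, 1, 1, 1, 1],
  dp=[
    [0.004, 0, -0.002],
    [0, 0, 0],
    [0, 0, 0],
    [0, 0, 0],
    [0, 0, 0],
    [0, 0, 0],
    [0, 0, 0],
    [0, 0, 0],
    [0, 0, 0],
  ],
  twist=[
    [0, 0.003, 0],
    [0, 0, 0],
    [0, 0, 0],
    [0, 0, 0],
    [0, 0, 0],
    [0, 0, 0],
    [0, 0, 0],
    [0, 0, 0],
    [0, 0, 0],
  ],
)

```text
clock: 39.38
position: [0.4195, -0.3817, 0.0382]
orientation: [[-0.001, 0.995, 0.104], [0.002, 0.104, -0.995], [-1.0, -0.001, -0.002]]
contact_force: [0.7, -0.2, -0.1]
gripper_width: 0.0258
```

```bash
python3 - <<'E'
from mv import *
p=avg(3);st()
plan((p+[0,0,.135],Rdown(-84),3),([.46,-.08,.18],Rdown(-41),6),([.3965,.2170,.18],Rdown(1.7),6))
E
```

```text
avg p [ 0.4195 -0.3817  0.0382] sd [0. 0. 0.] F [-0.23  0.19 -0.18]
t 39.52 p [ 0.4195 -0.3817  0.0382] psi -84.0 xdir [-0.001  0.002 -1.   ] F [-0.3 -0.  -0.1] M [-0.04  0.03 -0.01] w 0.0261 q [-54.  15. 107.   0.  58.  30.]
15
dp [[-0.045, -0.0, -0.0001], [-0.045, -0.0, -0.0001], [-0.045, -0.0, -0.0], [-0.0011, 0.012, -0.0493], [-0.0011, 0.018, -0.0474], [-0.0011, 0.0238, -0.0448], [-0.0011, 0.0292, -0.0415], [-0.0011, 0.0341, -0.0375], [-0.0011, 0.0386, -0.033], [0.0, 0.0304, -0.0405], [0.0, 0.0352, -0.0364], [0.0, 0.0394, -0.0317], [0.0, 0.0431, -0.0266], [0.0, 0.046, -0.0211], [0.0, 0.0483, -0.0152]]
tw [[-0.0002, -0.0007, 0.0004], [-0.0002, -0.0007, 0.0004], [-0.0002, -0.0007, 0.0004], [-0.1251, 0.0, 0.0], [-0.1251, 0.0, 0.0], [-0.1251, 0.0, 0.0], [-0.1251, 0.0, 0.0], [-0.1251, 0.0, 0.0], [-0.1251, 0.0, 0.0], [-0.1242, 0.0, 0.0], [-0.1242, 0.0, 0.0], [-0.1242, 0.0, 0.0], [-0.1242, 0.0, 0.0], [-0.1242, 0.0, 0.0], [-0.1242, 0.0, 0.0]]
```

Request:
carry_out(
  gripper=[1, 1, 1, 1],
  dp=[
    [-0.03, 0, 0],
    [-0.05, 0, 0],
    [-0.06, 0, 0],
    [0, 0, 0],
  ],
  twist=[
    [0, 0, 0],
    [0, 0, 0],
    [0, 0, 0],
    [0, 0, 0],
  ],
)

```text
clock: 40.02
position: [0.4219, -0.3847, 0.1841]
orientation: [[0.005, 0.995, 0.104], [-0.007, 0.104, -0.995], [-1.0, 0.005, 0.007]]
contact_force: [-0.3, -0.6, -0.6]
gripper_width: 0.0258
```

Request:
carry_out(
  gripper=[1, 1, 1, 1, 1, 1],
  dp=[
    [0, 0.012, -0.0493],
    [0, 0.018, -0.0474],
    [0, 0.0238, -0.0448],
    [0, 0.0292, -0.0415],
    [0, 0.034, -0.0375],
    [0, 0.0386, -0.033],
  ],
  twist=[
    [-0.125, 0, 0],
    [-0.125, 0, 0],
    [-0.125, 0, 0],
    [-0.125, 0, 0],
    [-0.125, 0, 0],
    [-0.125, 0, 0],
  ],
)

```text
clock: 40.78
position: [0.4593, -0.0783, 0.177]
orientation: [[-0.004, 0.654, 0.757], [0.003, 0.757, -0.654], [-1.0, -0.0, -0.005]]
contact_force: [-0.3, 0.2, -0.1]
gripper_width: 0.0256
```

Request:
carry_out(
  gripper=[1, 1, 1, 1, 1, 1, 1, 1],
  dp=[
    [0, 0.0304, -0.0405],
    [0, 0.0352, -0.0364],
    [0, 0.0394, -0.0317],
    [0, 0.043, -0.0266],
    [0, 0.046, -0.021],
    [0, 0.048, -0.015],
    [0, 0, 0],
    [0, 0, 0],
  ],
  twist=[
    [-0.124, 0, 0],
    [-0.124, 0, 0],
    [-0.124, 0, 0],
    [-0.124, 0, 0],
    [-0.124, 0, 0],
    [-0.124, 0, 0],
    [0, 0, 0],
    [0, 0, 0],
  ],
)

```text
clock: 41.78
position: [0.3967, 0.2159, 0.1781]
orientation: [[-0.004, -0.027, 1.0], [0.001, 1.0, 0.027], [-1.0, 0.001, -0.003]]
contact_force: [0.6, -0.2, -0.8]
gripper_width: 0.0259
```

```bash
python3 - <<'E'
from mv import *
p=avg(3);st()
sc=camera('scene'); 
crop('scene',(270,110,480,390),2.7,'pics/j3.png',[],sc)
plan(([.396,.2170,.09],Rdown(1.7),3))
E
```

```text
avg p [0.3974 0.2154 0.1787] sd [0.0002 0.0001 0.0002] F [-0.25  0.22 -1.  ]
t 41.92 p [0.3976 0.2153 0.1789] psi 1.4 xdir [-0.002  0.002 -1.   ] F [-0.6  1.  -1.6] M [-0.05 -0.07  0.02] w 0.0258 q [ 14. -12. 119.   0.  74.  12.]
3
dp [[0.0297, 0.0005, -0.0005], [0.0297, 0.0005, -0.0005], [0.0297, 0.0006, -0.0005]]
tw [[-0.0015, -0.0006, -0.0006], [-0.0015, -0.0006, -0.0006], [-0.0015, -0.0006, -0.0006]]
```

View pics/j3.png

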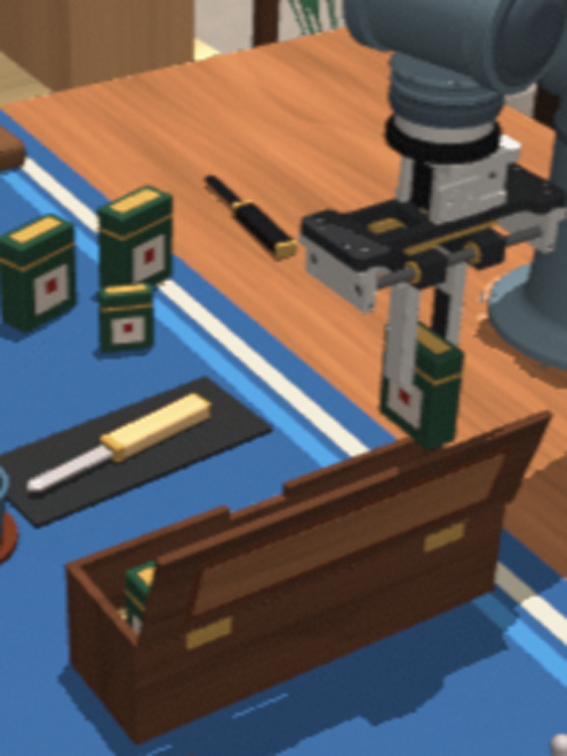

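Request:
carry_out(
  gripper=[1, 1, 1, 1, 1],
  dp=[
    [0.03, 0.0005, -0.0005],
    [0.03, 0.0005, -0.0005],
    [0.026, 0.0005, 0],
    [0, 0, 0],
    [0, 0, 0],
  ],
  twist=[
    [-0.0015, -0.001, 0],
    [-0.0015, -0.001, 0],
    [-0.0015, 0, 0],
    [0, 0, 0],
    [0, 0, 0],
  ],
)

```text
clock: 42.6
position: [0.3974, 0.2178, 0.0945]
orientation: [[0.002, -0.031, 1.0], [0.002, 1.0, 0.031], [-1.0, 0.002, 0.002]]
contact_force: [1.0, -0.4, -1.3]
gripper_width: 0.026
```

```bash
python3 - <<'E'
from mv import *
p=avg(3); st()
plan(([.396,.2170,.082],Rdown(1.7),1))
E
```

```text
avg p [0.3976 0.218  0.0949] sd [0.0001 0.0001 0.    ] F [ 0.02  0.35 -1.29]
t 42.75 p [0.3975 0.2181 0.0948] psi 1.8 xdir [ 0.003  0.003 -1.   ] F [-0.   0.1 -1.6] M [-0.09 -0.05 -0.02] w 0.0256 q [ 14.  -5. 122.   0.  63.  12.]
1
dp [[0.0128, -0.0011, -0.0016]]
tw [[0.0019, 0.0034, -0.0026]]
```

Request:
carry_out(
  gripper=[1, 1, 1, 1, 1],
  dp=[
    [0.0125, -0.001, -0.0013],
    [0.005, 0, 0],
    [0.005, 0, 0],
    [0.004, 0, 0],
    [0, 0, 0],
  ],
  twist=[
    [0.002, 0.003, -0.0025],
    [0, 0, 0],
    [0, 0, 0],
    [0, 0, 0],
    [0, 0, 0],
  ],
)

```text
clock: 43.38
position: [0.3948, 0.2169, 0.0665]
orientation: [[-0.003, -0.03, 1.0], [-0.001, 1.0, 0.03], [-1.0, -0.001, -0.003]]
contact_force: [-0.0, -0.6, -1.1]
gripper_width: 0.0259
```

```bash
python3 - <<'E'
from mv import *
p=avg(3); st()
E
```

```text
avg p [0.3952 0.2169 0.067 ] sd [0.0001 0.     0.0001] F [ 0.7   0.03 -1.4 ]
t 43.52 p [0.3953 0.217  0.0671] psi 1.7 xdir [-0.002 -0.    -1.   ] F [-0.2  0.4 -1.7] M [-0.02 -0.11  0.06] w 0.026 q [ 14.  -3. 123.   0.  60.  13.]
```

Request:
carry_out(
  gripper=[1, 1, 1, 1, 1, 1],
  dp=[
    [0.006, 0, 0.0005],
    [0.006, 0, 0],
    [0.005, 0, 0],
    [0.003, 0, 0],
    [0.0015, 0, 0],
    [0, 0, 0],
  ],
  twist=[
    [0, 0, 0],
    [0, 0, 0],
    [0, 0, 0],
    [0, 0, 0],
    [0, 0, 0],
    [0, 0, 0],
  ],
)

```text
clock: 44.28
position: [0.3954, 0.2169, 0.0462]
orientation: [[-0.004, -0.03, 1.0], [-0.001, 1.0, 0.03], [-1.0, -0.001, -0.004]]
contact_force: [-3.9, -1.1, 7.0]
gripper_width: 0.026
```

```bash
python3 - <<'E'
from mv import *
p=avg(3); st()
E
```

```text
avg p [0.3954 0.2169 0.0462] sd [0. 0. 0.] F [-4.56 -1.1   6.87]
t 44.42 p [0.3954 0.2169 0.0462] psi 1.7 xdir [-0.004 -0.001 -1.   ] F [-4.5 -0.8  6.4] M [-0.31  0.75 -0.01] w 0.0257 q [ 14.  -0. 123.  -0.  57.  13.]
```

Request:
carry_out(
  gripper=[0.1, 0.1, 0.1, 0.1, 0.1, 0.1, 1, 1],
  dp=[
    [0, 0, 0],
    [0, 0, 0],
    [0, 0, 0],
    [-0.02, 0, 0],
    [-0.03, 0, 0],
    [-0.03, 0, 0],
    [0, 0, 0.05],
    [0, 0.002, 0.057],
  ],
  twist=[
    [0, 0, 0],
    [0, 0, 0],
    [0, 0, 0],
    [0, 0, 0],
    [0, 0, 0],
    [0, 0, 0],
    [0, 0, 0],
    [0, 0, 0],
  ],
)

```text
clock: 45.42
position: [0.5041, 0.2224, 0.1262]
orientation: [[-0.0, -0.03, 1.0], [-0.0, 1.0, 0.03], [-1.0, -0.0, -0.0]]
contact_force: [0.1, -0.3, 0.5]
gripper_width: 0.0256
```

Request:
carry_out(
  gripper=[1, 1, 1, 1, 1],
  dp=[
    [0, 0, 0],
    [0, 0, 0],
    [0, 0, 0],
    [0, 0, 0],
    [0, 0, 0],
  ],
  twist=[
    [0, 0, 0],
    [0, 0, 0],
    [0, 0, 0],
    [0, 0, 0],
    [0, 0, 0],
  ],
)

```text
clock: 46.05
position: [0.5023, 0.2223, 0.1255]
orientation: [[-0.002, -0.03, 1.0], [-0.0, 1.0, 0.03], [-1.0, -0.0, -0.002]]
contact_force: [0.4, -0.7, 0.2]
gripper_width: 0.0005
```

```bash
python3 - <<'E'
from mv import *
p=avg(3); st()
plan(([.5035,.2202,.088],Rdown(1.7),3))
E
```

```text
avg p [0.5025 0.2222 0.1254] sd [0.0001 0.     0.    ] F [-0.3  -0.02  0.03]
t 46.2 p [0.5025 0.2222 0.1254] psi 1.7 xdir [-0.002 -0.    -1.   ] F [-0.  -0.   0.3] M [-0.03 -0.09 -0.02] w 0.0005 q [ 12.   6. 108.  -0.  67.  10.]
3
dp [[0.0125, -0.0007, 0.0003], [0.0125, -0.0007, 0.0003], [0.0125, -0.0007, 0.0003]]
tw [[0.0001, -0.0006, 0.0001], [0.0001, -0.0006, 0.0001], [0.0001, -0.0006, 0.0001]]
```

Request:
carry_out(
  gripper=[1, 1, 1, 1, 1, 1],
  dp=[
    [0.012, -0.0007, 0],
    [0.012, -0.0007, 0],
    [0.011, -0.0006, 0],
    [0.004, 0, 0],
    [0.003, 0, 0],
    [0, 0, 0],
  ],
  twist=[
    [0, 0, 0],
    [0, 0, 0],
    [0, 0, 0],
    [0, 0, 0],
    [0, 0, 0],
    [0, 0, 0],
  ],
)

```text
clock: 46.95
position: [0.5038, 0.2202, 0.0845]
orientation: [[-0.0, -0.03, 1.0], [-0.001, 1.0, 0.03], [-1.0, -0.001, -0.0]]
contact_force: [-1.1, -1.9, 5.0]
gripper_width: 0.0007
```

```bash
python3 - <<'E'
from mv import *
p=avg(3); st()
E
```

```text
avg p [0.5037 0.2202 0.0845] sd [0. 0. 0.] F [-1.62 -1.28  5.3 ]
t 47.1 p [0.5036 0.2201 0.0845] psi 1.7 xdir [-0.    -0.001 -1.   ] F [-1.6 -1.2  4.9] M [-0.31  0.13 -0.02] w 0.0002 q [ 12.   9. 109.  -0.  62.  10.]
```

Request:
carry_out(
  gripper=[1, 1, 1, 1, 1, 1, 1, 1],
  dp=[
    [-0.03, 0, 0],
    [-0.05, 0, 0],
    [-0.055, 0, 0],
    [0, 0, 0],
    [0, 0.035, 0],
    [0, 0.037, 0],
    [0, 0.035, 0],
    [0, 0, 0],
  ],
  twist=[
    [0, 0, 0],
    [0, 0, 0],
    [0, 0, 0],
    [0, 0, 0],
    [0, 0, 0],
    [0, 0, 0],
    [0, 0, 0],
    [0, 0, 0],
  ],
)

```text
clock: 48.1
position: [0.4986, 0.3284, 0.2163]
orientation: [[-0.005, -0.033, 0.999], [-0.001, 0.999, 0.033], [-1.0, -0.001, -0.005]]
contact_force: [0.4, 1.0, -0.4]
gripper_width: 0.0004
```

```bash
python3 - <<'E'
from mv import *
p=avg(3); st()
sc=camera('scene');top=camera('top')
crop('scene',(270,90,480,390),2.5,'pics/k1.png',[],sc)
crop('top',(150,140,350,310),3.9,'pics/k2.png',[],top)
plan(([.503,.327,.158],Rdown(1.7),3))
E
```

```text
avg p [0.4991 0.3268 0.2168] sd [0.0002 0.0004 0.0003] F [ 0.17 -0.33  0.03]
t 48.25 p [0.4994 0.3263 0.2171] psi 1.7 xdir [-0.004 -0.001 -1.   ] F [ 0.   0.3 -0.3] M [ 0.02 -0.07  0.01] w 0.0008 q [22.  7. 97.  0. 77. 21.]
3
dp [[0.0199, 0.0003, 0.0012], [0.0199, 0.0003, 0.0011], [0.0199, 0.0003, 0.0011]]
tw [[-0.0003, -0.0009, 0.0003], [-0.0003, -0.0009, 0.0003], [-0.0003, -0.0009, 0.0003]]
```

View pics/k1.png

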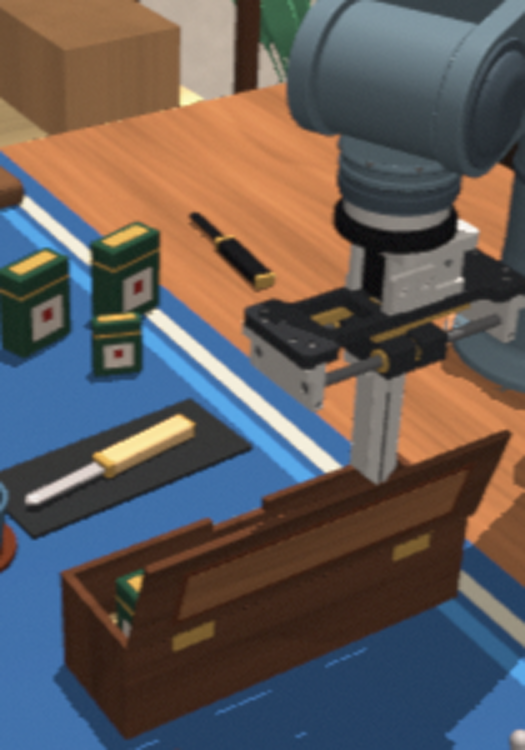

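View pics/k2.png

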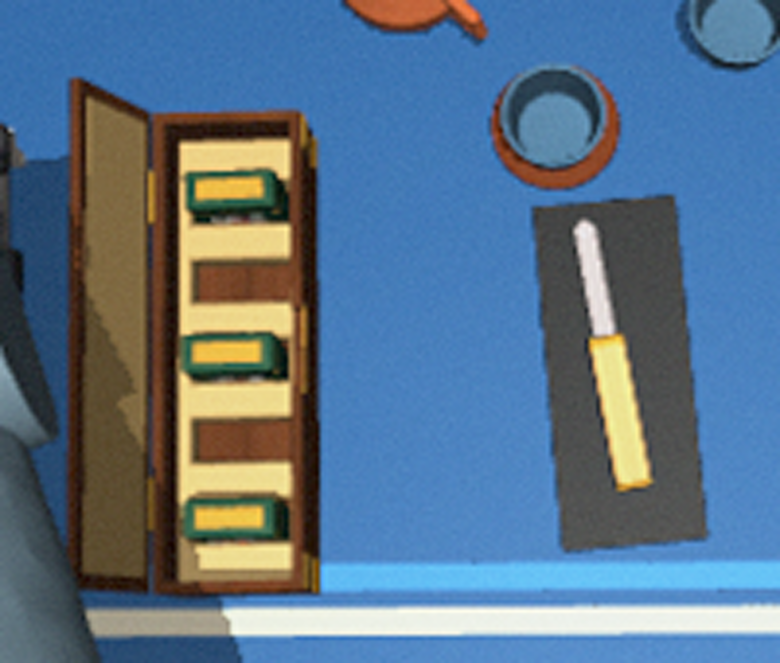

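Request:
carry_out(
  gripper=[1, 1, 1, 1, 1],
  dp=[
    [0.02, 0.002, 0.003],
    [0.02, 0.002, 0.003],
    [0.018, 0.001, 0],
    [0, 0, 0],
    [0, 0, 0],
  ],
  twist=[
    [0, 0, 0],
    [0, 0, 0],
    [0, 0, 0],
    [0, 0, 0],
    [0, 0, 0],
  ],
)

```text
clock: 48.98
position: [0.5056, 0.3324, 0.1603]
orientation: [[-0.002, -0.03, 1.0], [-0.0, 1.0, 0.03], [-1.0, -0.0, -0.002]]
contact_force: [-0.5, 0.7, -0.6]
gripper_width: 0.0003
```

```bash
python3 - <<'E'
from mv import *
p=avg(2); st()
R=Rdown(1.7)
ph=[95,80,65,50]; L=[]
for f in ph:
    a=np.radians(f); L.append(([.505,.267-.075*np.cos(a)+.008*np.sin(a)+.008,.092+.075*np.sin(a)+.008*np.cos(a)],R,2))
plan(*L)
E
```

```text
avg p [0.5059 0.3326 0.161 ] sd [0.     0.     0.0001] F [-0.43  0.21 -0.09]
t 49.08 p [0.506  0.3326 0.1611] psi 1.7 xdir [-0.001  0.    -1.   ] F [-0.5 -0.1  0.6] M [-0.06 -0.07  0.01] w 0.0007 q [23. 11. 98.  0. 71. 21.]
8
dp [[-0.0024, -0.0215, -0.0011], [-0.0024, -0.0215, -0.0011], [-0.0006, -0.0098, -0.0003], [-0.0006, -0.0098, -0.0003], [0.0019, -0.0096, -0.0003], [0.0019, -0.0096, -0.0003], [0.0044, -0.0088, -0.0003], [0.0044, -0.0088, -0.0003]]
tw [[0.0002, -0.0003, -0.0001], [0.0002, -0.0003, -0.0001], [0.0, 0.0, 0.0], [0.0, 0.0, 0.0], [0.0, 0.0, 0.0], [0.0, 0.0, 0.0], [0.0, 0.0, 0.0], [0.0, 0.0, 0.0]]
```

Request:
carry_out(
  gripper=[1, 1, 1, 1, 1, 1, 1, 1, 1],
  dp=[
    [-0.002, -0.0215, -0.001],
    [-0.002, -0.0215, -0.001],
    [-0.0005, -0.01, 0],
    [-0.0005, -0.01, 0],
    [0.002, -0.0096, 0],
    [0.002, -0.0096, 0],
    [0.0044, -0.0088, 0],
    [0.0044, -0.0088, 0],
    [0, 0, 0],
  ],
  twist=[
    [0, 0, 0],
    [0, 0, 0],
    [0, 0, 0],
    [0, 0, 0],
    [0, 0, 0],
    [0, 0, 0],
    [0, 0, 0],
    [0, 0, 0],
    [0, 0, 0],
  ],
)

```text
clock: 50.2
position: [0.5061, 0.2316, 0.1516]
orientation: [[-0.004, -0.029, 1.0], [-0.001, 1.0, 0.029], [-1.0, -0.001, -0.004]]
contact_force: [0.0, 0.8, 0.0]
gripper_width: 0.0002
```

```bash
python3 - <<'E'
from mv import *
p=avg(2); st()
sc=camera('scene')
crop('scene',(270,90,480,390),2.5,'pics/k3.png',[],sc)
R=Rdown(1.7)
ph=[35,20,8,0]; L=[]
for f in ph:
    a=np.radians(f); L.append(([.505,.267-.075*np.cos(a)+.008*np.sin(a)+.008,.092+.075*np.sin(a)+.008*np.cos(a)],R,2))
plan(*L)
E
```

```text
avg p [0.5063 0.2321 0.1521] sd [0.0001 0.0001 0.0001] F [ 0.1  -0.19  0.78]
t 50.3 p [0.5063 0.2322 0.1522] psi 1.7 xdir [-0.003 -0.001 -1.   ] F [ 0.2 -0.5  0.9] M [-0.03 -0.1   0.03] w 0.0002 q [ 13.   5. 105.  -0.  70.  11.]
8
dp [[0.0054, -0.0071, -0.0009], [0.0054, -0.0071, -0.0009], [0.0082, -0.0054, -0.0002], [0.0082, -0.0054, -0.0002], [0.0074, -0.0027, -0.0001], [0.0074, -0.0027, -0.0001], [0.0052, -0.0009, -0.0], [0.0052, -0.0009, -0.0]]
tw [[0.0002, -0.0012, 0.0004], [0.0002, -0.0012, 0.0004], [0.0, 0.0, 0.0], [0.0, 0.0, 0.0], [0.0, 0.0, 0.0], [0.0, 0.0, 0.0], [0.0, 0.0, 0.0], [0.0, 0.0, 0.0]]
```

View pics/k3.png

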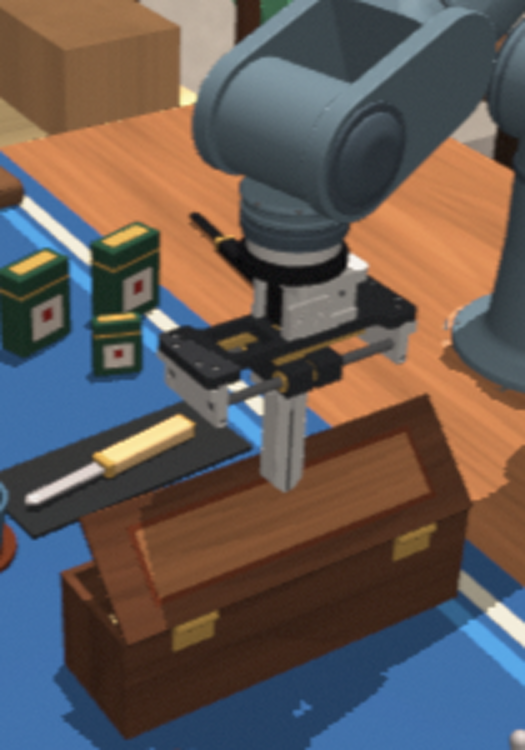

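Lid is at about 50° and following the finger; continue down.

Request:
carry_out(
  gripper=[1, 1, 1, 1, 1, 1, 1, 1, 1],
  dp=[
    [0.0054, -0.007, -0.0009],
    [0.0054, -0.007, -0.0009],
    [0.008, -0.0054, 0],
    [0.008, -0.0054, 0],
    [0.0074, -0.0027, 0],
    [0.0074, -0.0027, 0],
    [0.005, -0.001, 0],
    [0.004, -0.001, 0],
    [0, 0, 0],
  ],
  twist=[
    [0, -0.001, 0],
    [0, -0.001, 0],
    [0, 0, 0],
    [0, 0, 0],
    [0, 0, 0],
    [0, 0, 0],
    [0, 0, 0],
    [0, 0, 0],
    [0, 0, 0],
  ],
)

```text
clock: 51.48
position: [0.5052, 0.2002, 0.1014]
orientation: [[-0.001, -0.03, 1.0], [-0.001, 1.0, 0.03], [-1.0, -0.001, -0.001]]
contact_force: [0.7, 0.0, -0.4]
gripper_width: 0.0008
```

```bash
python3 - <<'E'
from mv import *
p=avg(3); st()
E
```

```text
avg p [0.5055 0.2003 0.1018] sd [0.0001 0.     0.0001] F [-0.03 -0.11  0.07]
t 51.62 p [0.5056 0.2003 0.1019] psi 1.7 xdir [-0.    -0.001 -1.   ] F [0.2 1.2 0.1] M [-0.03 -0.09 -0.02] w 0.0006 q [ 10.   7. 109.  -0.  64.   8.]
```

Request:
carry_out(
  gripper=[1, 1, 1, 1, 1],
  dp=[
    [0.0, -0.012, 0],
    [0.001, 0, 0],
    [0.001, 0, 0],
    [0.001, 0, 0],
    [0, 0, 0],
  ],
  twist=[
    [0, 0, 0],
    [0, 0, 0],
    [0, 0, 0],
    [0, 0, 0],
    [0, 0, 0],
  ],
)

```text
clock: 52.25
position: [0.5061, 0.188, 0.0997]
orientation: [[-0.0, -0.03, 1.0], [-0.001, 1.0, 0.03], [-1.0, -0.001, -0.0]]
contact_force: [-2.8, -1.6, 4.5]
gripper_width: 0.0009
```

```bash
python3 - <<'E'
from mv import *
p=avg(3); st()
E
```

```text
avg p [0.5061 0.188  0.0997] sd [0. 0. 0.] F [-1.99 -1.83  5.99]
t 52.4 p [0.5061 0.188  0.0997] psi 1.7 xdir [-0.    -0.001 -1.   ] F [-1.8 -1.7  6.3] M [-0.49  0.37 -0.02] w 0.0006 q [  8.   6. 110.  -0.  64.   7.]
```

Request:
carry_out(
  gripper=[1, 1, 1, 1, 1, 1, 1, 1, 1, 1],
  dp=[
    [-0.01, 0, 0],
    [-0.03, 0, 0],
    [-0.05, 0, 0],
    [-0.05, 0, 0],
    [0, -0.05, 0],
    [0, -0.06, 0],
    [0, -0.06, -0.01],
    [0, -0.06, -0.02],
    [0, -0.06, -0.02],
    [0, 0, 0],
  ],
  twist=[
    [0, 0, 0],
    [0, 0, 0],
    [0, 0, 0],
    [0, 0, 0],
    [0, 0, 0],
    [0, 0, 0],
    [0, 0, 0],
    [0, 0, 0],
    [0, 0, 0],
    [0, 0, 0],
  ],
)

```text
clock: 53.65
position: [0.4642, -0.1048, 0.2394]
orientation: [[0.001, -0.023, 1.0], [-0.001, 1.0, 0.023], [-1.0, -0.001, 0.001]]
contact_force: [0.8, 0.3, -0.5]
gripper_width: 0.0004
```

```bash
python3 - <<'E'
from mv import *
p=avg(2); st()
sc=camera('scene');top=camera('top')
crop('scene',(150,130,480,400),2.4,'pics/l1.png',[],sc)
crop('top',(150,80,470,310),2.5,'pics/l2.png',[],top)
E
```

```text
avg p [ 0.4649 -0.1023  0.2393] sd [0.0001 0.0006 0.0001] F [-0.01  0.17  0.25]
t 53.75 p [ 0.4651 -0.1017  0.2392] psi 1.6 xdir [ 0.  0. -1.] F [0.6 0.1 0.1] M [ 0.01 -0.12  0.02] w 0.0004 q [-26. -12. 112.   0.  80. -28.]
```

View pics/l1.png

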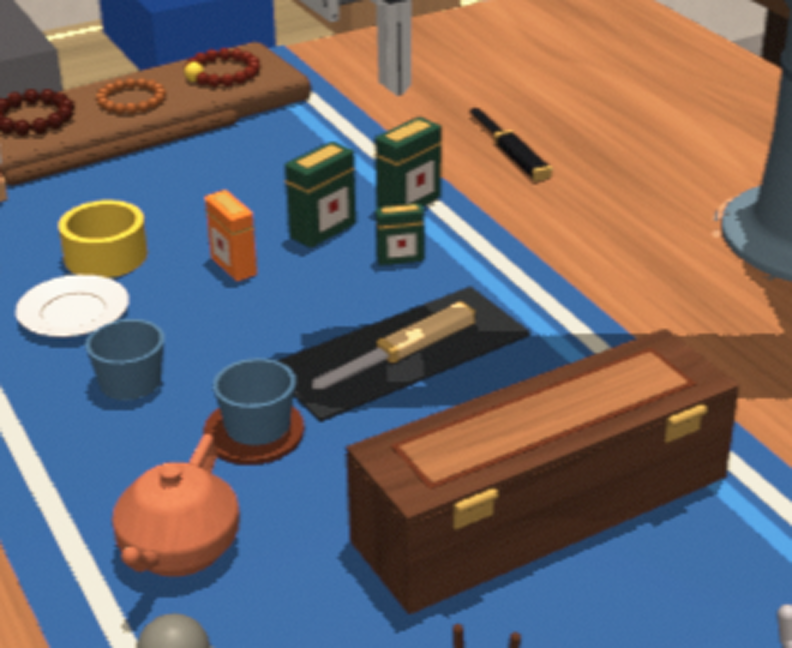

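View pics/l2.png

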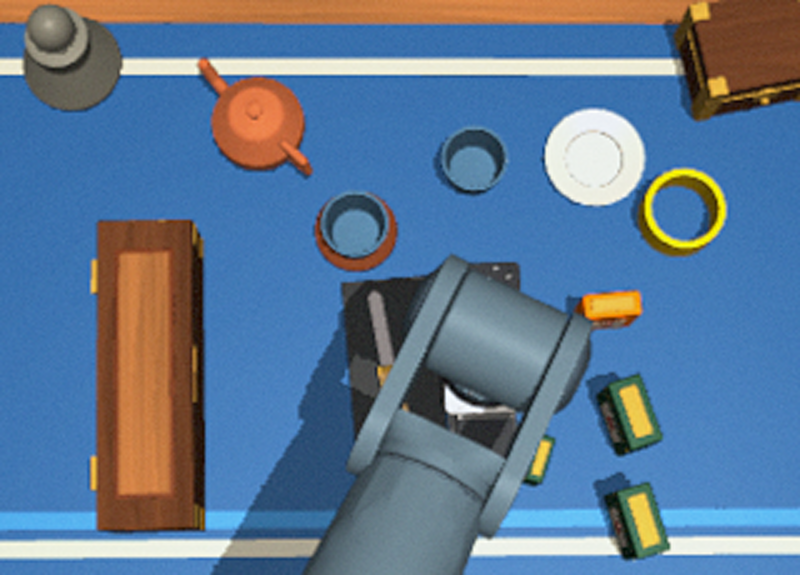

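```bash
python3 -c "
from cell import *
print(finish_job())"
```

```text
the job is handed in; nothing more can be done
None
```

The job is done and handed in at about 54 s; it reported no verdict.

I pried the lid up with the knife blade through the notch, opened it to its stop, and laid the knife back on its slate. Only three of the five middle-sized tins were there. I stood them in slots 1, 3 and 5, then shut the lid with the closed fingers.

**Checks that passed**
- Each tin measured 26 mm thick in the grip.
- All three sat fully down. The tins in slots 1 and 5 met the floor at the expected height, and a press on top of the one in slot 3 stopped at 84.5 mm, against 84 mm expected.
- A press on the front of the lid met firm resistance at 99.7 mm, against 100 mm for fully shut.
- The last pictures show the lid flush and the knife on the slate. The larger and smaller tins, the orange tin and the tea things appear where they were.

**What was off**
- Against the stop, the knife pushed on the open lid with about 40 N at the wrist, so I backed off at once. The blade made the contact, not the gripper body.
- The scene camera read about 4 mm off in y compared with the top camera, so I relied on the top camera and force readings.
- In the last top picture the arm covered part of the slate; the scene picture showed the knife whole.

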